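# Loosen the clamp handwheel of a specimen tester, counting turns

### The arm

A 7-joint arm with a two-finger parallel gripper is mounted at the origin on the work surface. World frame = base frame: x ahead of the robot, y to its left, z up, the work surface at z = 0. Lengths are in m, angles in rad, forces in N, time in s.
With the tool pointing down it reaches from about 0.4 to 0.9 m from the base axis. Payload 5.6 kg.
Tool frame: the origin (TCP) lies at the centre of the arm's flange, where the gripper is bolted on; the fingertips stand 190 mm ahead of it and the grasp point (between the pads) lies 171 mm ahead of it (manip.tcp_to_grasp is the distance from the TCP to the grasp point, in m); z points along the fingers, y is the direction in which the jaws open and shut (so a half turn about z gives the same grasp; the last joint's range is limited). The gripper opens to 92 mm and grips with 3 to 60 N. Pads are 20 mm wide; open, the fingers measure 128 mm over their backs; the gripper's body (75 mm by 189 mm) begins 69 mm behind the grasp point.
Start: joints at [1.107, 0.468, -0.012, 1.603, 0.006, 1.071, -0.056], TCP at [0.265, -0.593, 0.405] pointing down, gripper open.
Joint ranges: [-2.53, 2.53], [-0.31, 2.02], [-1.57, 1.55], [0.28, 2.44], [-1.29, 4.43], [0.15, 1.84], [-2.92, 2.92]. Speed limits (rad/s): [2.57, 2.57, 3.14, 3.14, 3.14, 3.14, 3.14].

### API

Orientations are given as a 3x3 rotation matrix whose columns are the frame's x, y, z axes.
In Python, from rig import manip gives the robot as it stands.
- The arm moves only by the tool step_arm, never from a script. Its argument "moves" is a list of rows, each an object with "dp": the shift along the tool's x, y, z in m, a list of three; "rotation": the turn, a rotation vector about the tool's x, y, z in degrees, a list of three; "fingers": the opening in per cent of the stroke, from 0 (shut) to 100 (fully open). In form: [{"dp": [dx, dy, dz], "rotation": [ax, ay, az], "fingers": fingers}, ...]. A call has 1 to 12 rows; each row is the pose to reach, as a shift and turn from the pose measured when the call began, along the tool's axes at that moment; what a row does not reach only later rows make up. A row lasts 1/12 s, in which the tool goes at most 41.7 mm and 7.16 degrees, less where a joint would pass 70% of its speed; a pose out of reach is approached as far as the arm can. A call with a gripper value outside its range is refused whole. The fingers move at their own pace and stop on an object; the grip force is fixed at half the most. Time passes only in rows, so rows that repeat a pose let the fingers close. It gives the time, the measured TCP pose, the force and the opening at its end, in the units of the state.
- manip.read_state(): the state, without advancing time (a new reading comes with each control period).
- manip.get_image(name): name is "scene" or "top" or "wrist"; returns a dict with "pixels" (420x560x3 uint8, red, green, blue), "depth" (420x560 float32, m along the optical axis (not along the pixel's ray), 0 where there is no reading), "vertical_fov" (degrees; the focal length in pixels is half the picture's height over the tangent of half this angle, whatever the lens; pixels are square), "cx", "cy" (the principal point, pixels), "D" ([k1, k2, p1, p2, k3] as OpenCV has them; the pictures are not rectified), "camera_from_world" (4x4, takes a point from world to camera coordinates). Camera axes: x right, y up, looking along -z (the intrinsics and any distortion apply to the point x, -y, -z); pixel columns grow to the right and rows downward; lengths in m; the calibration is good to about 2 mm. A picture is of the moment at which its call begins.
- manip.close_job(): hands the job in, once; it reports no verdict.
The state is a dict: "time": time; "q": joint angles; "dq": joint speeds; "tau": joint torques, N m; "position": TCP position; "orientation": TCP orientation; "force": force on the tool from outside, world axes, zero at the start; "torque": the same for the moment, N m; "finger_gap": finger opening in m.
Only numpy, scipy, OpenCV 4.12 (cv2) and the standard library are available. Lean on these libraries where they do the work, as an engineer would, in place of code of your own. Each camera call takes 0.05 s, during which the arm holds its last target.

### The job

Free the specimen in the small bench tester: roll a fingertip along the coarse-knurled rim of its black handwheel, counterclockwise as seen from above, stroke after stroke, without gripping the wheel or pushing on its raised top face. The wheel's white line starts part of a turn past the white index line on the blue arm: count it round, and when it comes to the index for the second time stop there, lines lined up and not run on beyond, and take the finger away. Leave the flask, the bottle and the weight standing where they are.

Things in the scene. Friction and masses are not known exactly. Their poses are not given: they have to be found in the camera images.
- tester: fixed tester: white base 310 x 220 x 60 mm with a blue C-frame. Origin on the handwheel's vertical axis at table height, z up, x pointing along the blue arm to the column and the index line. Base spans x -110 to 200, y -110 to 110 mm. Arm: 90 mm wide, x -45 to 180, top 165 mm above the table; a steel nut of 60 mm diameter under the wheel reaches up to 173 mm
- handwheel (a joint): turn of the black handwheel about its vertical axis, rad, growing counterclockwise from above (loosening): 0 is tight, at a stop, line at the index; 6.28: line at the index for the first time; 12.57: the second time. Starts between 2.0 and 5.0. Friction about 0.06 N m (1 N at the rim), slight damping, no spring: it stays where it is left
- mark (a point): outer end of the white radial line on the wheel's face plate, 43 mm from the axis; turns with the wheel
- index (a point): inner end of the fixed white index line on top of the blue arm, 66 mm from the wheel's axis, 165 mm above the table
- flask: loose glass conical flask, 74 mm wide, 112 mm high, beside the tester; origin under its centre
- bottle: loose white bottle, 50 mm wide, 110 mm high, beside the tester; origin under its centre
- weight: loose steel test weight with a knob, 40 mm wide, 55 mm high, beside the tester; origin under its centre
- wheel_top (a point): centre of the raised face plate on the wheel (geom handwheel_c0), 88 mm diameter, 2 mm proud: not to be pushed on. On the axis, level with the top of the rim: 210 mm above the table at joint value 0, 220 mm at 12.57 (5 mm a turn). Wheel rim: 112 mm diameter over its knurl (36 rounded upright ribs, 3 mm high), 22 mm thick, free all round; a fingertip pressed on it with 3 to 15 N and moved round carries it along
There are look-alikes about, which are no part of the job. Leave any purple look-alike of the flask alone. Leave any brown or pink look-alike of the bottle alone.

How it is judged:
By the outcome, as a careful person would: the job done as asked, in the order asked, and still so for the second after the job is handed in, with the robot touching nothing.
It also fails if it takes over 72 s, if anything falls off the work surface, if the arm or the gripper's body presses on something with over 40 N, if the wrist force passes 120 N, or if a joint passes its speed limit or range.

## Working session

There is one attempt and no reset: what is moved stays moved. The work goes in short steps, Python scripts to look and compute and a tool call to move; the robot and the scene stay as the last step left them, time stands still between calls to the robot, and variables do not carry over. Pictures are saved under pics/ and viewed, and the job is handed in when it is done.

Besides the shell and the picture viewer there is one more tool, called after "Call:" by a JSON object that holds its "method" and its "body". step_arm: Moves the arm, as the interface text tells. Its arguments: {"type":"object","properties":{"moves":{"type":"array","items":{"type":"object","properties":{"dp":{"type":"array","items":{"type":"number"}},"rotation":{"type":"array","items":{"type":"number"}},"fingers":{"type":"number"}}}}},"required":["moves"]}

```bash
ls; mkdir -p pics
cat > h.py <<'E'
import numpy as np, cv2
from rig import manip
def cam(im):
    H,W=im['pixels'].shape[:2]
    f=H/2/np.tan(np.radians(im['vertical_fov'])/2)
    K=np.array([[f,0,im['cx']],[0,f,im['cy']],[0,0,1.]])
    return K,np.array(im['D'],float),np.array(im['camera_from_world'])
def proj(im,P):
    K,D,T=cam(im);P=np.atleast_2d(P)
    c=P@T[:3,:3].T+T[:3,3]; c=c*[1,-1,-1]
    return cv2.projectPoints(c.reshape(-1,1,3),np.zeros(3),np.zeros(3),K,D)[0].reshape(-1,2)
def ray(im,uv):
    K,D,T=cam(im);uv=np.array(uv,float).reshape(-1,1,2)
    n=cv2.undistortPoints(uv,K,D).reshape(-1,2)
    d=np.c_[n[:,0],-n[:,1],-np.ones(len(n))]
    R=T[:3,:3]; return -R.T@T[:3,3], d@R   # origin, dirs (unit depth)
def unproj(im,uv,z=None):
    o,d=ray(im,uv)
    if z is None:
        uv=np.array(uv,int).reshape(-1,2); s=im['depth'][uv[:,1],uv[:,0]]
    else: s=(z-o[2])/d[:,2]
    return o+d*np.reshape(s,(-1,1))
def save(im,name,crop=None,sc=1):
    p=im['pixels'][:,:,::-1]
    if crop: p=p[crop[1]:crop[3],crop[0]:crop[2]]
    if sc!=1: p=cv2.resize(p,None,fx=sc,fy=sc,interpolation=cv2.INTER_CUBIC)
    cv2.imwrite('pics/'+name,p)
E
python3 - <<'E'
from h import *
for n in ['scene','top','wrist']:
    im=manip.get_image(n); save(im,n+'0.png'); 
    import pickle; pickle.dump(im,open(n+'0.pkl','wb'))
    print(n,im['vertical_fov'],im['D'],np.round(im['camera_from_world'],3).tolist())
s=manip.read_state(); print({k:np.round(v,3).tolist() for k,v in s.items()})
E
```

```text
pics
scene 42.5081077897866 [-0.10453688  0.          0.          0.          0.        ] [[-0.898, 0.439, 0.007, 0.564], [-0.359, -0.743, 0.566, 0.154], [0.254, 0.506, 0.825, -1.378], [0.0, 0.0, 0.0, 1.0]]
top 57.19237830323493 [-0.00989951  0.          0.          0.          0.        ] [[-0.01, -1.0, -0.002, 0.039], [0.978, -0.01, 0.206, -0.652], [-0.206, 0.0, 0.979, -0.892], [0.0, 0.0, 0.0, 1.0]]
wrist 65.17182874356463 [0.00611593 0.         0.         0.         0.        ] [[0.409, -0.913, -0.001, -0.649], [0.883, 0.396, -0.252, 0.027], [0.23, 0.102, 0.968, -0.39], [0.0, 0.0, 0.0, 1.0]]
{'time': 0.15, 'q': [1.107, 0.468, -0.012, 1.603, 0.006, 1.071, -0.056], 'dq': [0.0, -0.001, 0.001, -0.001, -0.0, 0.0, 0.001], 'tau': [0.001, -52.095, -0.012, -24.398, -0.057, 0.015, 0.0], 'position': [0.265, -0.593, 0.404], 'orientation': [[0.913, 0.408, -0.001], [0.408, -0.913, 0.001], [-0.0, -0.001, -1.0]], 'force': [0.858, 0.259, -0.348], 'torque': [-0.001, 0.007, -0.047], 'finger_gap': 0.092}
```

View pics/scene0.png

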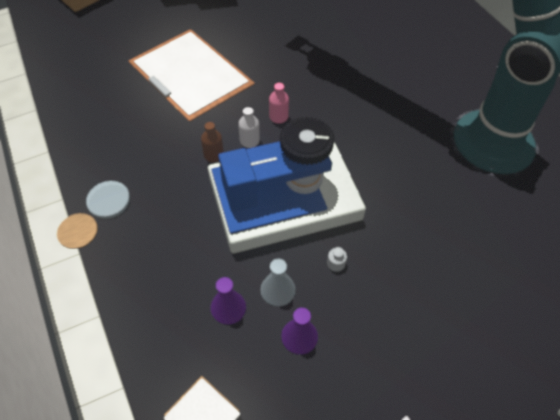

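View pics/top0.png

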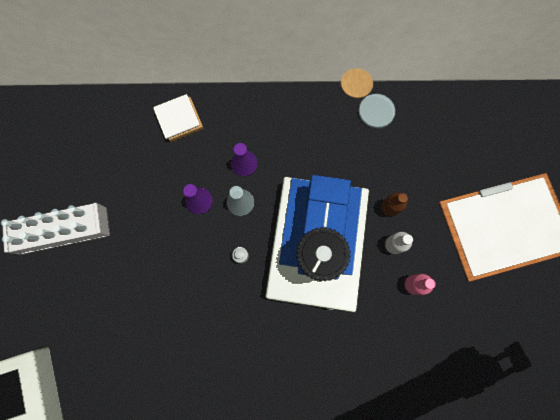

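View pics/wrist0.png

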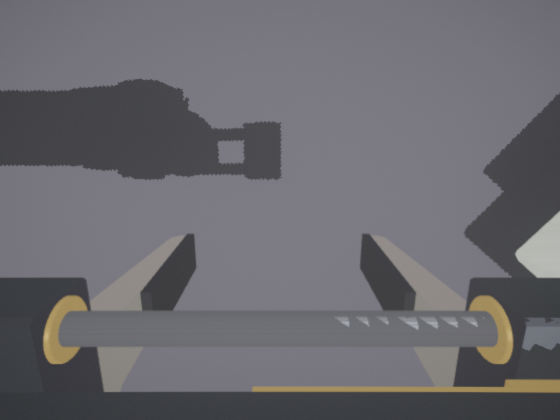

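Run:
```python
from h import *
import pickle
im=pickle.load(open('top0.pkl','rb')); save(im,'topc.png',(230,140,450,320),3.6)
s=pickle.load(open('scene0.pkl','rb')); save(s,'scenec.png',(190,80,390,270),3)
for nm,uv in dict(wheel=(323,254),hub=(323,254),index_in=(326,228),armtop=(340,215),base=(285,290),bottle=(402,240),weight=(240,254),flask=(237,195)).items(): print(nm,np.round(unproj(im,uv),3))
```

```text
wheel [[ 0.531 -0.06   0.217]]
hub [[ 0.531 -0.06   0.217]]
index_in [[ 0.586 -0.069  0.211]]
armtop [[0.454 0.032 1.007]]
base [[0.46  0.016 0.06 ]]
bottle [[ 0.573 -0.262  0.103]]
weight [[0.549 0.125 0.056]]
flask [[0.684 0.128 0.115]]
```

View pics/topc.png

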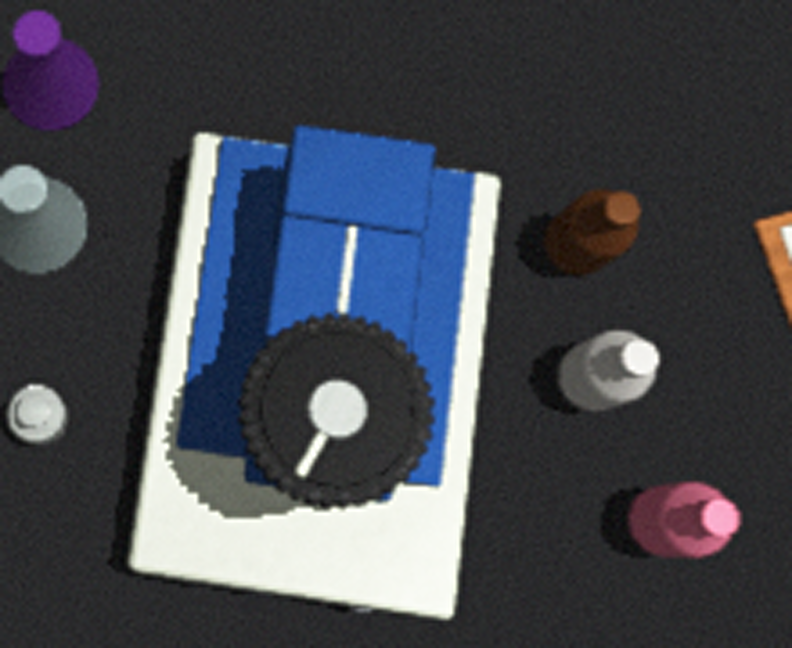

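View pics/scenec.png

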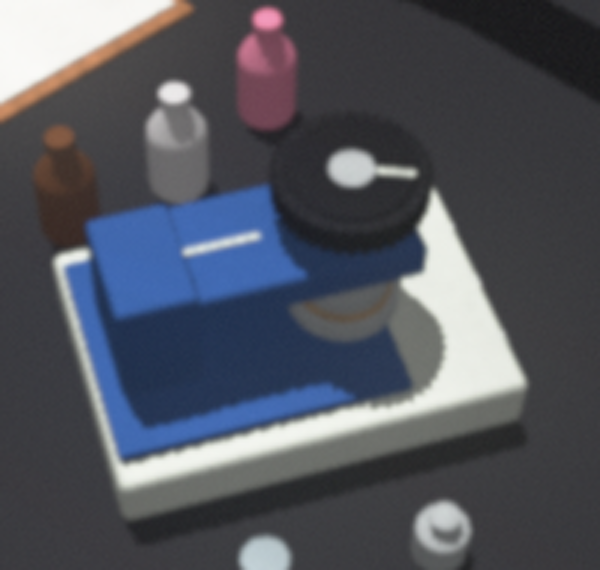

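Run:
```python
from h import *
import pickle
im=pickle.load(open('top0.pkl','rb'))
f=lambda c:(c[0]/3.6+230-.36,c[1]/3.6+140-.36)
for nm,c in dict(block=(360,180),block2=(300,150),armmid=(390,270),index_out=(352,228),index_in=(343,309),wheelhub=(338,408),rim=(255,408)).items():
    print(nm,np.round(unproj(im,f(c)),4))
# wheel from depth
D=im['depth']; vv,uu=np.mgrid[190:310,260:390]; uv=np.c_[uu.ravel(),vv.ravel()]
P=unproj(im,uv); m=(P[:,2]>0.2)&(P[:,2]<0.23)
P=P[m]; print(len(P),P.min(0),P.max(0),np.median(P[:,2]))
(c,r)=cv2.minEnclosingCircle(P[:,:2].astype(np.float32)); print(c,r,P[:,:2].mean(0))
zt=np.median(P[:,2])
ctr=unproj(im,f((338,408)),zt)[0]; mk=unproj(im,f((301,474)),zt)[0]
io=unproj(im,f((352,228)),.165)[0]; ii=unproj(im,f((343,309)),.165)[0]
print(ctr,mk,np.linalg.norm(mk-ctr),io,ii)
ia=np.arctan2(*(io-ii)[1::-1]); print('index dir',np.degrees(ia), np.degrees(np.arctan2(*(ii-ctr)[1::-1])),np.linalg.norm((ii-ctr)[:2]))
print('mark',np.degrees(np.arctan2(*(mk-ctr)[1::-1])))
s=pickle.load(open('scene0.pkl','rb'))
print(proj(s,[ctr,mk,ii,io]))
```

```text
block [[ 0.6801 -0.0861  0.1688]]
block2 [[ 0.7    -0.0491  0.1689]]
armmid [[ 0.6228 -0.1027  0.1672]]
index_out [[ 0.6501 -0.0803  0.1657]]
index_in [[ 0.5987 -0.0728  0.1669]]
wheelhub [[ 0.5334 -0.0621  0.2132]]
rim [[ 0.5339 -0.0146  0.213 ]]
2247 [ 0.47837197 -0.11691147  0.20055529] [ 0.58792506 -0.00723709  0.21923049] 0.2140511112971768
(0.5332920551300049, -0.06183011829853058) 0.05623561516404152 [ 0.53209536 -0.06127227]
[ 0.53327104 -0.06199354  0.21405111] [ 0.49614629 -0.03975177  0.21405111] 0.043277509077257234 [ 0.65022836 -0.08044539  0.165     ] [ 0.59906568 -0.07300854  0.165     ]
index dir -8.27042058197945 -9.504025371852597 0.06671030670085093
mark 149.07379211177818
[[307.53726125 136.54693352]
 [328.76681418 138.04952115]
 [276.03634713 158.79922141]
 [252.25229082 164.6513764 ]]
```

```bash
cat >> h.py <<'E'
from scipy.spatial.transform import Rotation as Ro
C=np.array([0.5332,-0.0619]); IDX=-9.0
def pose(phi,r,tip):
    a=np.radians(phi); p=np.array([C[0]+r*np.cos(a),C[1]+r*np.sin(a),tip+.19])
    x=np.array([-np.cos(a),-np.sin(a),0]); z=np.array([0,0,-1.]); return p,np.c_[x,np.cross(z,x),z]
def rel(s,phi,r,tip):
    p,R=pose(phi,r,tip); R0=np.array(s['orientation'])
    dp=R0.T@(p-np.array(s['position'])); rv=Ro.from_matrix(R0.T@R).as_rotvec(degrees=True)
    return dp,rv
def rows(lst,fing=0,s=None):
    s=s or manip.read_state(); out=[]
    for t in lst:
        dp,rv=rel(s,*t)
        out.append('{"dp":[%.4f,%.4f,%.4f],"rotation":[%.1f,%.1f,%.1f],"fingers":%d}'%(*dp,*rv,fing))
    print(','.join(out))
def where(s=None):
    s=s or manip.read_state(); p=np.array(s['position']); d=p[:2]-C; R=np.array(s['orientation'])
    a=np.arctan2(d[1],d[0]); F=np.array(s['force'])
    er=np.array([np.cos(a),np.sin(a)]); et=np.array([-er[1],er[0]])
    print('t %.2f phi %.1f r %.4f tip %.4f xang-180 %.1f tilt %.2f Fr %.1f Ft %.1f Fz %.1f gap %.3f q %s'%(s['time'],np.degrees(a),np.hypot(*d),p[2]-.19,np.degrees(np.arctan2(-R[1,0],-R[0,0])),np.degrees(np.arccos(-R[2,2])),F[:2]@er,F[:2]@et,F[2],s['finger_gap'],np.round(s['q'],2).tolist()))
E
python3 -c "
from h import *
where(); rows([(-125,.11,.20)])"
```

```text
t 0.15 phi -116.8 r 0.5949 tip 0.2140 xang-180 -155.9 tilt 0.08 Fr -0.6 Ft 0.6 Fz -0.3 gap 0.092 q [1.11, 0.47, -0.01, 1.6, 0.01, 1.07, -0.06]
{"dp":[0.3670,-0.3190,0.0144],"rotation":[-0.1,-0.0,-30.9],"fingers":0}
```

Call:
{"method": "step_arm", "body": {"moves": [{"dp": [0.367, -0.319, 0.0], "rotation": [0, 0, -31], "fingers": 0}, {"dp": [0.367, -0.319, 0.0], "rotation": [0, 0, -31], "fingers": 0}, {"dp": [0.367, -0.319, 0.0], "rotation": [0, 0, -31], "fingers": 0}, {"dp": [0.367, -0.319, 0.0], "rotation": [0, 0, -31], "fingers": 0}, {"dp": [0.367, -0.319, 0.0], "rotation": [0, 0, -31], "fingers": 0}, {"dp": [0.367, -0.319, 0.0], "rotation": [0, 0, -31], "fingers": 0}, {"dp": [0.367, -0.319, 0.0], "rotation": [0, 0, -31], "fingers": 0}, {"dp": [0.367, -0.319, 0.0], "rotation": [0, 0, -31], "fingers": 0}, {"dp": [0.367, -0.319, 0.0], "rotation": [0, 0, -31], "fingers": 0}, {"dp": [0.367, -0.319, 0.0], "rotation": [0, 0, -31], "fingers": 0}, {"dp": [0.367, -0.319, 0.0], "rotation": [0, 0, -31], "fingers": 0}, {"dp": [0.367, -0.319, 0.0], "rotation": [0, 0, -31], "fingers": 0}]}}

```text
time: 1.15
position: [0.4711, -0.1481, 0.4045]
orientation: [[0.569, 0.822, 0.0], [0.822, -0.569, 0.002], [0.002, -0.001, -1.0]]
force: [0.4, 0.4, 0.4]
finger_gap: 0.014
```

```bash
python3 -c "
from h import *
where(); rows([(-125,.1,.195),(-125,.072,.195)])
im=manip.get_image('wrist'); save(im,'w1.png')"
```

```text
t 1.15 phi -125.8 r 0.1063 tip 0.2145 xang-180 -124.7 tilt 0.12 Fr -0.6 Ft 0.1 Fz 0.4 gap 0.014 q [0.56, 0.23, -0.37, 1.96, 0.1, 0.97, -0.46]
{"dp":[0.0062,0.0015,0.0195],"rotation":[-0.1,-0.1,0.3],"fingers":0},{"dp":[0.0342,0.0017,0.0196],"rotation":[-0.1,-0.1,0.3],"fingers":0}
```

View pics/w1.png

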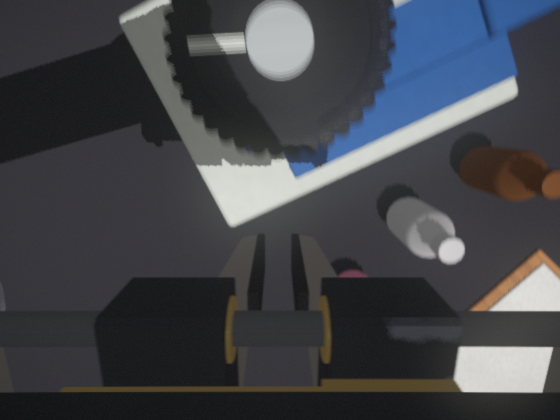

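Call:
{"method": "step_arm", "body": {"moves": [{"dp": [0.006, 0.0015, 0.0195], "rotation": [0, 0, 0], "fingers": 0}, {"dp": [0.006, 0.0015, 0.0195], "rotation": [0, 0, 0], "fingers": 0}, {"dp": [0.024, 0.0015, 0.0195], "rotation": [0, 0, 0], "fingers": 0}, {"dp": [0.034, 0.0015, 0.0195], "rotation": [0, 0, 0], "fingers": 0}, {"dp": [0.034, 0.0015, 0.0195], "rotation": [0, 0, 0], "fingers": 0}, {"dp": [0.034, 0.0015, 0.0195], "rotation": [0, 0, 0], "fingers": 0}]}}

```text
time: 1.7
position: [0.4931, -0.1171, 0.3855]
orientation: [[0.564, 0.826, 0.001], [0.826, -0.564, 0.005], [0.005, -0.001, -1.0]]
force: [-0.6, -1.0, -0.3]
finger_gap: 0.0004
```

```bash
python3 -c "
from h import *
where()
im=manip.get_image('wrist'); save(im,'w2.png')"
```

```text
t 1.70 phi -126.0 r 0.0682 tip 0.1955 xang-180 -124.4 tilt 0.27 Fr 1.1 Ft 0.1 Fz -0.3 gap 0.000 q [0.5, 0.28, -0.39, 1.95, 0.13, 0.93, -0.55]
```

View pics/w2.png

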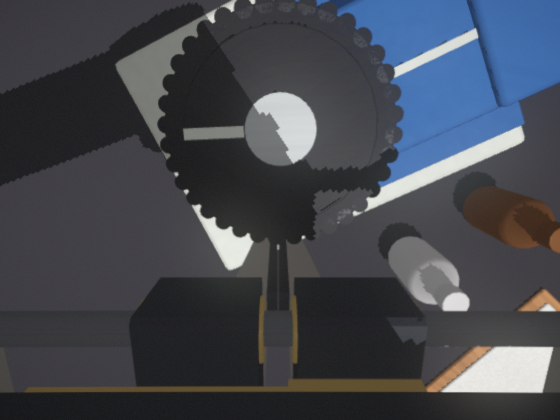

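Call:
{"method": "step_arm", "body": {"moves": [{"dp": [0.002, 0, 0], "rotation": [0, 0, 0], "fingers": 0}, {"dp": [0.002, 0, 0], "rotation": [0, 0, 0], "fingers": 0}, {"dp": [0.002, 0, 0], "rotation": [0, 0, 0], "fingers": 0}]}}

```text
time: 2.0
position: [0.4936, -0.1167, 0.3856]
orientation: [[0.566, 0.825, 0.0], [0.825, -0.566, 0.003], [0.003, -0.002, -1.0]]
force: [-3.8, -4.4, 1.6]
finger_gap: 0.0001
```

```bash
python3 -c "
from h import *
where()"
```

```text
t 2.00 phi -125.9 r 0.0676 tip 0.1956 xang-180 -124.5 tilt 0.19 Fr 5.7 Ft -0.5 Fz 1.6 gap 0.000 q [0.5, 0.28, -0.39, 1.95, 0.13, 0.94, -0.55]
```

```bash
python3 -c "
from h import *
rows([(-126+3.5*(i+1),.0655,.1955) for i in range(12)])"
```

```text
{"dp":[0.0021,0.0039,0.0001],"rotation":[-0.1,-0.2,-2.0],"fingers":0},{"dp":[0.0024,0.0079,0.0001],"rotation":[-0.1,-0.2,-5.5],"fingers":0},{"dp":[0.0029,0.0119,0.0001],"rotation":[-0.1,-0.2,-9.0],"fingers":0},{"dp":[0.0036,0.0158,0.0001],"rotation":[-0.1,-0.2,-12.5],"fingers":0},{"dp":[0.0046,0.0197,0.0001],"rotation":[-0.1,-0.2,-16.0],"fingers":0},{"dp":[0.0058,0.0235,0.0001],"rotation":[-0.1,-0.2,-19.5],"fingers":0},{"dp":[0.0073,0.0272,0.0001],"rotation":[-0.1,-0.2,-23.0],"fingers":0},{"dp":[0.0089,0.0308,0.0001],"rotation":[-0.0,-0.2,-26.5],"fingers":0},{"dp":[0.0108,0.0344,0.0001],"rotation":[-0.0,-0.2,-30.0],"fingers":0},{"dp":[0.0129,0.0378,0.0001],"rotation":[-0.0,-0.2,-33.5],"fingers":0},{"dp":[0.0152,0.0410,0.0001],"rotation":[-0.0,-0.2,-37.0],"fingers":0},{"dp":[0.0177,0.0442,0.0001],"rotation":[-0.0,-0.2,-40.5],"fingers":0}
```

Call:
{"method": "step_arm", "body": {"moves": [{"dp": [0.0021, 0.004, 0], "rotation": [0, 0, -2], "fingers": 0}, {"dp": [0.0024, 0.008, 0], "rotation": [0, 0, -5.5], "fingers": 0}, {"dp": [0.003, 0.012, 0], "rotation": [0, 0, -9], "fingers": 0}, {"dp": [0.0036, 0.016, 0], "rotation": [0, 0, -12.5], "fingers": 0}, {"dp": [0.0046, 0.02, 0], "rotation": [0, 0, -16], "fingers": 0}, {"dp": [0.0058, 0.0235, 0], "rotation": [0, 0, -19.5], "fingers": 0}, {"dp": [0.0073, 0.027, 0], "rotation": [0, 0, -23], "fingers": 0}, {"dp": [0.009, 0.031, 0], "rotation": [0, 0, -26.5], "fingers": 0}, {"dp": [0.0108, 0.0345, 0], "rotation": [0, 0, -30], "fingers": 0}, {"dp": [0.013, 0.038, 0], "rotation": [0, 0, -33.5], "fingers": 0}, {"dp": [0.0152, 0.041, 0], "rotation": [0, 0, -37], "fingers": 0}, {"dp": [0.0177, 0.044, 0], "rotation": [0, 0, -40.5], "fingers": 0}]}}

```text
time: 3.0
position: [0.5403, -0.128, 0.3862]
orientation: [[-0.107, 0.994, 0.002], [0.994, 0.107, 0.002], [0.002, 0.002, -1.0]]
force: [-0.8, -4.0, 2.8]
finger_gap: 0.0008
```

```bash
python3 -c "
from h import *
where()
im=manip.get_image('top'); save(im,'t3.png',(230,140,450,320),3.6)
im=manip.get_image('wrist'); save(im,'w3.png')
where()
rows([(-84+3.5*(i+1),.0655,.1965) for i in range(12)])"
```

```text
t 3.00 phi -83.9 r 0.0665 tip 0.1962 xang-180 -83.9 tilt 0.16 Fr 3.9 Ft -1.2 Fz 2.8 gap 0.001 q [0.58, 0.38, -0.5, 1.83, 0.22, 0.98, 0.09]
t 3.10 phi -83.5 r 0.0665 tip 0.1962 xang-180 -84.0 tilt 0.23 Fr 5.2 Ft 0.7 Fz 1.2 gap 0.000 q [0.58, 0.38, -0.5, 1.83, 0.21, 0.98, 0.09]
{"dp":[0.0011,0.0035,-0.0003],"rotation":[0.2,-0.1,-3.5],"fingers":0},{"dp":[0.0015,0.0075,-0.0003],"rotation":[0.2,-0.1,-7.0],"fingers":0},{"dp":[0.0021,0.0114,-0.0003],"rotation":[0.2,-0.1,-10.5],"fingers":0},{"dp":[0.0030,0.0153,-0.0003],"rotation":[0.2,-0.1,-14.0],"fingers":0},{"dp":[0.0041,0.0192,-0.0002],"rotation":[0.2,-0.1,-17.5],"fingers":0},{"dp":[0.0054,0.0229,-0.0002],"rotation":[0.2,-0.1,-21.0],"fingers":0},{"dp":[0.0069,0.0266,-0.0002],"rotation":[0.2,-0.1,-24.5],"fingers":0},{"dp":[0.0087,0.0302,-0.0002],"rotation":[0.2,-0.1,-28.0],"fingers":0},{"dp":[0.0107,0.0337,-0.0002],"rotation":[0.2,-0.1,-31.5],"fingers":0},{"dp":[0.0129,0.0370,-0.0002],"rotation":[0.2,-0.1,-35.0],"fingers":0},{"dp":[0.0153,0.0402,-0.0001],"rotation":[0.2,-0.0,-38.5],"fingers":0},{"dp":[0.0178,0.0433,-0.0001],"rotation":[0.2,-0.0,-42.0],"fingers":0}
```

View pics/t3.png

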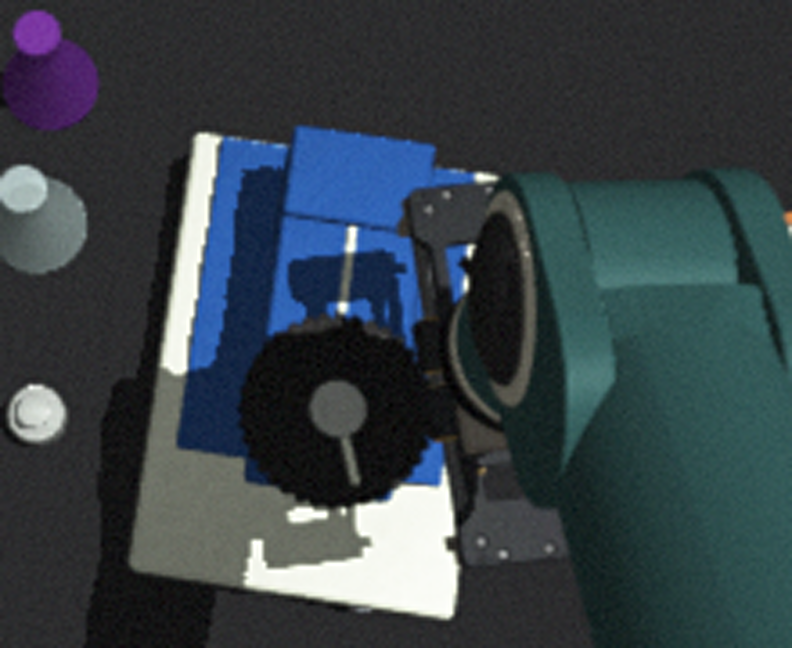

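View pics/w3.png

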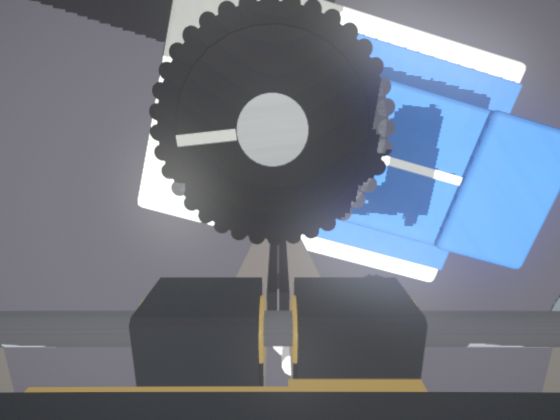

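```bash
cat >> h.py <<'E'
def wheel(im,th_guess=0.0,full=False):
    """white line's angle (deg world, CCW) relative to index"""
    zt=.21+.005*th_guess/360
    g=im['pixels'].astype(float).min(2)
    A=np.arange(0,360,.25); rr=np.linspace(.022,.041,20)
    P=np.array([[C[0]+r*np.cos(np.radians(a)),C[1]+r*np.sin(np.radians(a)),zt] for a in A for r in rr])
    uv=proj(im,P).astype(np.float32)
    v=cv2.remap(g.astype(np.float32),uv[:,0].reshape(len(A),-1),uv[:,1].reshape(len(A),-1),cv2.INTER_LINEAR,borderValue=0)
    m=np.median(v,1); k=m.argmax(); 
    m=np.convolve(np.r_[m[-20:],m,m[:20]],np.ones(9)/9,'same')[20:-20]
    k=m.argmax(); w=[(k+i)%len(A) for i in range(-24,25)]
    ww=np.clip(m[w]-m[k]*.5-np.median(m)*.5,0,None); a=A[k]+(ww*np.arange(-24,25)*.25).sum()/ww.sum()
    print('line %.1f world, rel idx(%.1f) %.1f contrast %.0f/%.0f'%(a%360,IDX,(a-IDX)%360,m[k],np.median(m)))
    return a
E
python3 -c "
from h import *
import pickle
wheel(pickle.load(open('top0.pkl','rb')),158)
im=manip.get_image('wrist');pickle.dump(im,open('w3.pkl','wb')); wheel(im,200)
im=manip.get_image('top');wheel(im,200)
where()
rows([(-83.5+5*(i+1),.0655,.1965) for i in range(12)])"
```

```text
line 148.5 world, rel idx(-9.0) 157.5 contrast 240/45
line 192.2 world, rel idx(-9.0) 201.2 contrast 206/72
line 192.6 world, rel idx(-9.0) 201.6 contrast 98/14
t 3.20 phi -83.7 r 0.0664 tip 0.1962 xang-180 -84.1 tilt 0.23 Fr 5.1 Ft 1.7 Fz 2.6 gap 0.001 q [0.58, 0.38, -0.5, 1.83, 0.21, 0.98, 0.09]
{"dp":[0.0012,0.0060,-0.0003],"rotation":[0.2,-0.1,-5.6],"fingers":0},{"dp":[0.0020,0.0116,-0.0003],"rotation":[0.2,-0.1,-10.6],"fingers":0},{"dp":[0.0033,0.0172,-0.0002],"rotation":[0.2,-0.1,-15.6],"fingers":0},{"dp":[0.0051,0.0226,-0.0002],"rotation":[0.2,-0.1,-20.6],"fingers":0},{"dp":[0.0073,0.0279,-0.0002],"rotation":[0.2,-0.1,-25.6],"fingers":0},{"dp":[0.0100,0.0329,-0.0002],"rotation":[0.2,-0.0,-30.6],"fingers":0},{"dp":[0.0132,0.0377,-0.0001],"rotation":[0.2,-0.0,-35.6],"fingers":0},{"dp":[0.0167,0.0422,-0.0001],"rotation":[0.2,-0.0,-40.6],"fingers":0},{"dp":[0.0206,0.0464,-0.0001],"rotation":[0.2,-0.0,-45.6],"fingers":0},{"dp":[0.0248,0.0502,-0.0001],"rotation":[0.2,-0.0,-50.6],"fingers":0},{"dp":[0.0294,0.0536,-0.0001],"rotation":[0.2,0.0,-55.6],"fingers":0},{"dp":[0.0343,0.0567,-0.0000],"rotation":[0.2,0.0,-60.6],"fingers":0}
```

Call:
{"method": "step_arm", "body": {"moves": [{"dp": [0.0012, 0.006, 0], "rotation": [0.2, 0, -5.5], "fingers": 0}, {"dp": [0.002, 0.0116, 0], "rotation": [0.2, 0, -10.5], "fingers": 0}, {"dp": [0.0033, 0.0172, 0], "rotation": [0.2, 0, -15.5], "fingers": 0}, {"dp": [0.0051, 0.0226, 0], "rotation": [0.2, 0, -20.5], "fingers": 0}, {"dp": [0.0073, 0.0279, 0], "rotation": [0.2, 0, -25.5], "fingers": 0}, {"dp": [0.01, 0.0329, 0], "rotation": [0.2, 0, -30.5], "fingers": 0}, {"dp": [0.0132, 0.0377, 0], "rotation": [0.2, 0, -35.5], "fingers": 0}, {"dp": [0.0167, 0.0422, 0], "rotation": [0.2, 0, -40.5], "fingers": 0}, {"dp": [0.0206, 0.0464, 0], "rotation": [0.2, 0, -45.5], "fingers": 0}, {"dp": [0.0248, 0.0502, 0], "rotation": [0.2, 0, -50.5], "fingers": 0}, {"dp": [0.0294, 0.0536, 0], "rotation": [0.2, 0, -55.5], "fingers": 0}, {"dp": [0.0343, 0.0567, 0], "rotation": [0.2, 0, -60.5], "fingers": 0}]}}

```text
time: 4.2
position: [0.5932, -0.0869, 0.3863]
orientation: [[-0.918, 0.398, 0.0], [0.398, 0.918, 0.002], [0.001, 0.002, -1.0]]
force: [-0.1, -0.2, 0.6]
finger_gap: 0.0006
```

```bash
python3 -c "
from h import *
where()
im=manip.get_image('wrist'); wheel(im,260);save(im,'w4.png')
where()
rows([(-24+5*(i+1),.0655,.1965) for i in range(12)])"
```

```text
t 4.20 phi -22.6 r 0.0650 tip 0.1963 xang-180 -23.4 tilt 0.11 Fr 0.0 Ft -0.3 Fz 0.6 gap 0.001 q [0.62, 0.51, -0.72, 1.71, 0.38, 1.06, 0.94]
line 228.4 world, rel idx(-9.0) 237.4 contrast 233/41
t 4.25 phi -21.4 r 0.0647 tip 0.1963 xang-180 -23.1 tilt 0.18 Fr -0.3 Ft 0.8 Fz 0.7 gap 0.001 q [0.62, 0.51, -0.72, 1.71, 0.38, 1.06, 0.95]
{"dp":[-0.0006,0.0028,-0.0002],"rotation":[0.2,-0.0,-4.1],"fingers":0},{"dp":[0.0000,0.0085,-0.0002],"rotation":[0.2,-0.0,-9.1],"fingers":0},{"dp":[0.0012,0.0141,-0.0002],"rotation":[0.2,-0.0,-14.1],"fingers":0},{"dp":[0.0028,0.0196,-0.0002],"rotation":[0.2,-0.0,-19.1],"fingers":0},{"dp":[0.0049,0.0249,-0.0001],"rotation":[0.2,-0.0,-24.1],"fingers":0},{"dp":[0.0075,0.0300,-0.0001],"rotation":[0.2,-0.0,-29.1],"fingers":0},{"dp":[0.0105,0.0348,-0.0001],"rotation":[0.2,0.0,-34.1],"fingers":0},{"dp":[0.0139,0.0394,-0.0001],"rotation":[0.2,0.0,-39.1],"fingers":0},{"dp":[0.0177,0.0437,-0.0001],"rotation":[0.2,0.0,-44.1],"fingers":0},{"dp":[0.0218,0.0476,-0.0001],"rotation":[0.2,0.0,-49.1],"fingers":0},{"dp":[0.0263,0.0512,-0.0000],"rotation":[0.2,0.0,-54.1],"fingers":0},{"dp":[0.0311,0.0543,-0.0000],"rotation":[0.2,0.0,-59.1],"fingers":0}
```

View pics/w4.png

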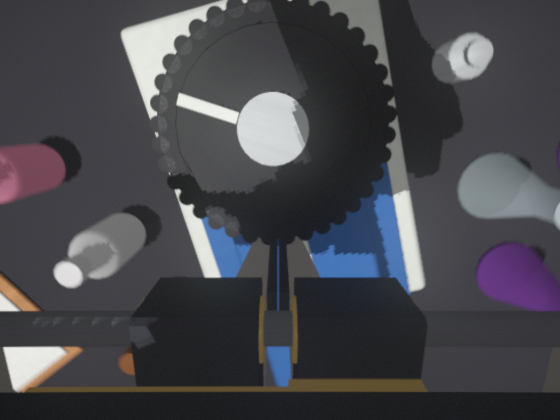

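```bash
sed -i 's/^def pose/Cv=C.copy()\nC=np.array([0.5311,-0.0626])\ndef pose/' h.py; sed -i '/^def wheel/,$ s/C\[/Cv[/g' h.py
python3 -c "
from h import *
where()
rows([(-21,.0645,.1965)]*2+[(-21+5*(i+1),.0645,.1965) for i in range(10)])"
```

```text
t 4.25 phi -20.2 r 0.0664 tip 0.1963 xang-180 -23.1 tilt 0.18 Fr -0.3 Ft 0.9 Fz 0.7 gap 0.001 q [0.62, 0.51, -0.72, 1.71, 0.38, 1.06, 0.95]
{"dp":[0.0019,-0.0010,-0.0002],"rotation":[0.2,-0.0,-2.1],"fingers":0},{"dp":[0.0019,-0.0010,-0.0002],"rotation":[0.2,-0.0,-2.1],"fingers":0},{"dp":[0.0023,0.0046,-0.0002],"rotation":[0.2,-0.0,-7.1],"fingers":0},{"dp":[0.0033,0.0102,-0.0002],"rotation":[0.2,-0.0,-12.1],"fingers":0},{"dp":[0.0047,0.0156,-0.0002],"rotation":[0.2,-0.0,-17.1],"fingers":0},{"dp":[0.0066,0.0209,-0.0001],"rotation":[0.2,-0.0,-22.1],"fingers":0},{"dp":[0.0089,0.0260,-0.0001],"rotation":[0.2,-0.0,-27.1],"fingers":0},{"dp":[0.0117,0.0309,-0.0001],"rotation":[0.2,0.0,-32.1],"fingers":0},{"dp":[0.0149,0.0356,-0.0001],"rotation":[0.2,0.0,-37.1],"fingers":0},{"dp":[0.0185,0.0399,-0.0001],"rotation":[0.2,0.0,-42.1],"fingers":0},{"dp":[0.0225,0.0439,-0.0001],"rotation":[0.2,0.0,-47.1],"fingers":0},{"dp":[0.0267,0.0475,-0.0001],"rotation":[0.2,0.0,-52.1],"fingers":0}
```

Call:
{"method": "step_arm", "body": {"moves": [{"dp": [0.0019, -0.001, 0], "rotation": [0, 0, -2], "fingers": 0}, {"dp": [0.0019, -0.001, 0], "rotation": [0, 0, -2], "fingers": 0}, {"dp": [0.0023, 0.0046, 0], "rotation": [0, 0, -7], "fingers": 0}, {"dp": [0.0033, 0.01, 0], "rotation": [0, 0, -12], "fingers": 0}, {"dp": [0.0047, 0.0156, 0], "rotation": [0, 0, -17], "fingers": 0}, {"dp": [0.0066, 0.021, 0], "rotation": [0, 0, -22], "fingers": 0}, {"dp": [0.009, 0.026, 0], "rotation": [0, 0, -27], "fingers": 0}, {"dp": [0.0117, 0.031, 0], "rotation": [0, 0, -32], "fingers": 0}, {"dp": [0.015, 0.0356, 0], "rotation": [0, 0, -37], "fingers": 0}, {"dp": [0.0185, 0.04, 0], "rotation": [0, 0, -42], "fingers": 0}, {"dp": [0.0225, 0.044, 0], "rotation": [0, 0, -47], "fingers": 0}, {"dp": [0.0267, 0.0475, 0], "rotation": [0, 0, -52], "fingers": 0}]}}

```text
time: 5.25
position: [0.588, -0.0303, 0.387]
orientation: [[-0.875, -0.485, 0.003], [-0.485, 0.875, 0.005], [-0.005, 0.003, -1.0]]
force: [3.5, 1.0, 0.3]
finger_gap: 0.0006
```

```bash
python3 -c "
from h import *
where()
im=manip.get_image('wrist'); wheel(im,290)
where()
rows([(29+5*(i+1),.0645,.1965) for i in range(5)])"
```

```text
t 5.25 phi 29.6 r 0.0654 tip 0.1970 xang-180 29.0 tilt 0.35 Fr 3.5 Ft -0.9 Fz 0.3 gap 0.001 q [0.68, 0.58, -0.94, 1.73, 0.51, 1.1, 1.66]
line 277.8 world, rel idx(-9.0) 286.8 contrast 245/72
t 5.30 phi 30.7 r 0.0654 tip 0.1970 xang-180 29.3 tilt 0.35 Fr 3.5 Ft 1.1 Fz 1.7 gap 0.001 q [0.68, 0.58, -0.94, 1.73, 0.51, 1.1, 1.66]
{"dp":[0.0011,0.0037,0.0005],"rotation":[0.2,0.3,-4.7],"fingers":0},{"dp":[0.0018,0.0093,0.0005],"rotation":[0.2,0.3,-9.7],"fingers":0},{"dp":[0.0030,0.0148,0.0005],"rotation":[0.2,0.3,-14.7],"fingers":0},{"dp":[0.0047,0.0202,0.0005],"rotation":[0.2,0.3,-19.7],"fingers":0},{"dp":[0.0068,0.0254,0.0005],"rotation":[0.2,0.3,-24.7],"fingers":0}
```

```bash
python3 -c "
from h import *
rows([(30+4*(i+1),.0640,.1965) for i in range(12)])"
```

```text
{"dp":[0.0016,0.0037,0.0005],"rotation":[0.2,0.3,-4.7],"fingers":0},{"dp":[0.0022,0.0081,0.0005],"rotation":[0.2,0.3,-8.7],"fingers":0},{"dp":[0.0030,0.0125,0.0005],"rotation":[0.2,0.3,-12.7],"fingers":0},{"dp":[0.0041,0.0168,0.0005],"rotation":[0.2,0.3,-16.7],"fingers":0},{"dp":[0.0056,0.0211,0.0005],"rotation":[0.2,0.3,-20.7],"fingers":0},{"dp":[0.0073,0.0252,0.0005],"rotation":[0.2,0.3,-24.7],"fingers":0},{"dp":[0.0093,0.0292,0.0005],"rotation":[0.1,0.3,-28.7],"fingers":0},{"dp":[0.0116,0.0330,0.0005],"rotation":[0.1,0.3,-32.7],"fingers":0},{"dp":[0.0141,0.0367,0.0006],"rotation":[0.1,0.3,-36.7],"fingers":0},{"dp":[0.0169,0.0402,0.0006],"rotation":[0.1,0.3,-40.7],"fingers":0},{"dp":[0.0199,0.0435,0.0005],"rotation":[0.1,0.3,-44.7],"fingers":0},{"dp":[0.0232,0.0465,0.0005],"rotation":[0.1,0.3,-48.7],"fingers":0}
```

Call:
{"method": "step_arm", "body": {"moves": [{"dp": [0.0016, 0.0037, 0], "rotation": [0.2, 0.3, -4.7], "fingers": 0}, {"dp": [0.0022, 0.008, 0], "rotation": [0.2, 0.3, -8.7], "fingers": 0}, {"dp": [0.003, 0.0125, 0], "rotation": [0.2, 0.3, -12.7], "fingers": 0}, {"dp": [0.0041, 0.0168, 0], "rotation": [0.2, 0.3, -16.7], "fingers": 0}, {"dp": [0.0056, 0.021, 0], "rotation": [0.2, 0.3, -20.7], "fingers": 0}, {"dp": [0.0073, 0.0252, 0], "rotation": [0.2, 0.3, -24.7], "fingers": 0}, {"dp": [0.0093, 0.0292, 0], "rotation": [0.2, 0.3, -28.7], "fingers": 0}, {"dp": [0.0116, 0.033, 0], "rotation": [0.2, 0.3, -32.7], "fingers": 0}, {"dp": [0.0141, 0.0367, 0], "rotation": [0.2, 0.3, -36.7], "fingers": 0}, {"dp": [0.0169, 0.04, 0], "rotation": [0.2, 0.3, -40.7], "fingers": 0}, {"dp": [0.02, 0.0435, 0], "rotation": [0.2, 0.3, -44.7], "fingers": 0}, {"dp": [0.0232, 0.0465, 0], "rotation": [0.2, 0.3, -48.7], "fingers": 0}]}}

```text
time: 6.3
position: [0.5443, 0.0016, 0.3876]
orientation: [[-0.207, -0.978, 0.004], [-0.978, 0.207, 0.003], [-0.003, -0.003, -1.0]]
force: [2.0, 4.2, 1.0]
finger_gap: 0.0006
```

```bash
python3 -c "
from h import *
where()
im=manip.get_image('wrist'); wheel(im,330)
where()
rows([(77,.09,.1965),(77,.09,.24),(77,.09,.25)])"
```

```text
t 6.30 phi 78.4 r 0.0656 tip 0.1976 xang-180 78.0 tilt 0.26 Fr 4.5 Ft -1.1 Fz 1.0 gap 0.001 q [0.8, 0.61, -1.17, 1.83, 0.62, 1.12, 2.34]
line 326.4 world, rel idx(-9.0) 335.4 contrast 223/62
t 6.35 phi 79.0 r 0.0656 tip 0.1975 xang-180 78.2 tilt 0.20 Fr 4.2 Ft 0.2 Fz 2.3 gap 0.000 q [0.8, 0.61, -1.17, 1.83, 0.62, 1.12, 2.34]
{"dp":[-0.0244,-0.0028,0.0010],"rotation":[-0.1,0.2,1.2],"fingers":0},{"dp":[-0.0245,-0.0029,-0.0425],"rotation":[-0.1,0.2,1.2],"fingers":0},{"dp":[-0.0245,-0.0029,-0.0525],"rotation":[-0.1,0.2,1.2],"fingers":0}
```

```bash
python3 -c "
from h import *
rows([(78,.085,.1985),(78,.093,.1985)]+[(78-6.5*(i+1),.093,.1985) for i in range(10)])"
```

```text
{"dp":[-0.0194,-0.0012,-0.0010],"rotation":[-0.1,0.2,0.2],"fingers":0},{"dp":[-0.0274,-0.0012,-0.0010],"rotation":[-0.1,0.2,0.2],"fingers":0},{"dp":[-0.0268,-0.0118,-0.0009],"rotation":[-0.1,0.2,6.7],"fingers":0},{"dp":[-0.0249,-0.0222,-0.0009],"rotation":[-0.1,0.2,13.2],"fingers":0},{"dp":[-0.0219,-0.0323,-0.0009],"rotation":[-0.1,0.2,19.7],"fingers":0},{"dp":[-0.0178,-0.0420,-0.0009],"rotation":[-0.1,0.2,26.2],"fingers":0},{"dp":[-0.0126,-0.0512,-0.0009],"rotation":[-0.1,0.2,32.7],"fingers":0},{"dp":[-0.0064,-0.0597,-0.0009],"rotation":[-0.1,0.2,39.2],"fingers":0},{"dp":[0.0007,-0.0675,-0.0009],"rotation":[-0.0,0.2,45.7],"fingers":0},{"dp":[0.0087,-0.0744,-0.0009],"rotation":[-0.0,0.2,52.2],"fingers":0},{"dp":[0.0174,-0.0804,-0.0009],"rotation":[-0.0,0.2,58.7],"fingers":0},{"dp":[0.0267,-0.0853,-0.0010],"rotation":[-0.0,0.2,65.2],"fingers":0}
```

Call:
{"method": "step_arm", "body": {"moves": [{"dp": [-0.0194, -0.001, -0.001], "rotation": [0, 0.2, 0], "fingers": 0}, {"dp": [-0.0274, -0.001, -0.001], "rotation": [0, 0.2, 0], "fingers": 0}, {"dp": [-0.027, -0.012, -0.001], "rotation": [0, 0.2, 6.5], "fingers": 0}, {"dp": [-0.025, -0.022, -0.001], "rotation": [0, 0.2, 13], "fingers": 0}, {"dp": [-0.022, -0.032, -0.001], "rotation": [0, 0.2, 19.5], "fingers": 0}, {"dp": [-0.018, -0.042, -0.001], "rotation": [0, 0.2, 26], "fingers": 0}, {"dp": [-0.0126, -0.051, -0.001], "rotation": [0, 0.2, 32.5], "fingers": 0}, {"dp": [-0.0064, -0.06, -0.001], "rotation": [0, 0.2, 39], "fingers": 0}, {"dp": [0.0007, -0.0675, -0.001], "rotation": [0, 0.2, 45.5], "fingers": 0}, {"dp": [0.0087, -0.0744, -0.001], "rotation": [0, 0.2, 52], "fingers": 0}, {"dp": [0.0174, -0.08, -0.001], "rotation": [0, 0.2, 58.5], "fingers": 0}, {"dp": [0.0267, -0.0853, -0.001], "rotation": [0, 0.2, 65], "fingers": 0}]}}

```text
time: 7.35
position: [0.6217, -0.0418, 0.3883]
orientation: [[-0.975, -0.221, -0.001], [-0.221, 0.975, 0.0], [0.001, 0.0, -1.0]]
force: [-0.1, -0.1, -0.6]
finger_gap: 0.0006
```

```bash
python3 -c "
from h import *
where()
im=manip.get_image('wrist'); wheel(im,330)
where()
rows([(12-6.8*(i+1),.093,.1985) for i in range(12)])"
```

```text
t 7.35 phi 12.9 r 0.0930 tip 0.1983 xang-180 12.8 tilt 0.06 Fr -0.1 Ft -0.1 Fz -0.6 gap 0.001 q [0.6, 0.6, -0.84, 1.65, 0.48, 1.12, 1.43]
line 325.6 world, rel idx(-9.0) 334.6 contrast 255/88
t 7.40 phi 11.3 r 0.0930 tip 0.1982 xang-180 12.3 tilt 0.09 Fr -0.7 Ft -2.3 Fz 0.0 gap 0.000 q [0.6, 0.6, -0.84, 1.65, 0.48, 1.12, 1.42]
{"dp":[0.0007,-0.0098,-0.0003],"rotation":[-0.1,-0.0,7.1],"fingers":0},{"dp":[0.0027,-0.0207,-0.0003],"rotation":[-0.1,-0.0,13.9],"fingers":0},{"dp":[0.0060,-0.0312,-0.0003],"rotation":[-0.1,-0.0,20.7],"fingers":0},{"dp":[0.0105,-0.0413,-0.0002],"rotation":[-0.1,-0.0,27.5],"fingers":0},{"dp":[0.0161,-0.0507,-0.0002],"rotation":[-0.1,-0.0,34.3],"fingers":0},{"dp":[0.0229,-0.0595,-0.0002],"rotation":[-0.1,-0.0,41.1],"fingers":0},{"dp":[0.0306,-0.0673,-0.0002],"rotation":[-0.1,-0.0,47.9],"fingers":0},{"dp":[0.0392,-0.0742,-0.0002],"rotation":[-0.1,-0.0,54.7],"fingers":0},{"dp":[0.0486,-0.0800,-0.0002],"rotation":[-0.1,0.0,61.5],"fingers":0},{"dp":[0.0586,-0.0847,-0.0001],"rotation":[-0.1,0.0,68.3],"fingers":0},{"dp":[0.0690,-0.0882,-0.0001],"rotation":[-0.1,0.0,75.1],"fingers":0},{"dp":[0.0799,-0.0904,-0.0001],"rotation":[-0.1,0.0,81.9],"fingers":0}
```

Call:
{"method": "step_arm", "body": {"moves": [{"dp": [0.0007, -0.01, 0], "rotation": [0, 0, 7], "fingers": 0}, {"dp": [0.0027, -0.0207, 0], "rotation": [0, 0, 13.9], "fingers": 0}, {"dp": [0.006, -0.031, 0], "rotation": [0, 0, 20.7], "fingers": 0}, {"dp": [0.0105, -0.0413, 0], "rotation": [0, 0, 27.5], "fingers": 0}, {"dp": [0.016, -0.0507, 0], "rotation": [0, 0, 34.3], "fingers": 0}, {"dp": [0.023, -0.0595, 0], "rotation": [0, 0, 41], "fingers": 0}, {"dp": [0.0306, -0.0673, 0], "rotation": [0, 0, 48], "fingers": 0}, {"dp": [0.039, -0.0742, 0], "rotation": [0, 0, 54.7], "fingers": 0}, {"dp": [0.0486, -0.08, 0], "rotation": [0, 0, 61.5], "fingers": 0}, {"dp": [0.0586, -0.0847, 0], "rotation": [0, 0, 68.3], "fingers": 0}, {"dp": [0.069, -0.088, 0], "rotation": [0, 0, 75], "fingers": 0}, {"dp": [0.08, -0.0904, 0], "rotation": [0, 0, 82], "fingers": 0}]}}

```text
time: 8.4
position: [0.5627, -0.1498, 0.3881]
orientation: [[-0.341, 0.94, -0.001], [0.94, 0.341, -0.001], [-0.0, -0.002, -1.0]]
force: [-0.4, 0.0, -0.8]
finger_gap: 0.0004
```

```bash
python3 -c "
from h import *
where()
rows([(-70-6.8*(i+1),.093,.1985) for i in range(12)])"
```

```text
t 8.40 phi -70.0 r 0.0927 tip 0.1981 xang-180 -70.0 tilt 0.10 Fr -0.2 Ft -0.4 Fz -0.8 gap 0.000 q [0.61, 0.43, -0.52, 1.76, 0.25, 1.01, 0.34]
{"dp":[0.0004,-0.0109,-0.0004],"rotation":[-0.1,0.0,6.8],"fingers":0},{"dp":[0.0023,-0.0218,-0.0004],"rotation":[-0.1,0.0,13.6],"fingers":0},{"dp":[0.0055,-0.0323,-0.0003],"rotation":[-0.1,0.0,20.4],"fingers":0},{"dp":[0.0100,-0.0424,-0.0003],"rotation":[-0.1,0.0,27.2],"fingers":0},{"dp":[0.0156,-0.0519,-0.0003],"rotation":[-0.1,0.1,34.0],"fingers":0},{"dp":[0.0223,-0.0607,-0.0003],"rotation":[-0.1,0.1,40.8],"fingers":0},{"dp":[0.0300,-0.0686,-0.0003],"rotation":[-0.1,0.1,47.6],"fingers":0},{"dp":[0.0385,-0.0756,-0.0003],"rotation":[-0.1,0.1,54.4],"fingers":0},{"dp":[0.0479,-0.0815,-0.0003],"rotation":[-0.1,0.1,61.2],"fingers":0},{"dp":[0.0578,-0.0862,-0.0003],"rotation":[-0.1,0.1,68.0],"fingers":0},{"dp":[0.0683,-0.0897,-0.0003],"rotation":[-0.1,0.1,74.8],"fingers":0},{"dp":[0.0791,-0.0920,-0.0003],"rotation":[-0.1,0.1,81.6],"fingers":0}
```

Call:
{"method": "step_arm", "body": {"moves": [{"dp": [0.0004, -0.011, 0], "rotation": [0, 0, 6.8], "fingers": 0}, {"dp": [0.0023, -0.0218, 0], "rotation": [0, 0, 13.6], "fingers": 0}, {"dp": [0.0055, -0.0323, 0], "rotation": [0, 0, 20.4], "fingers": 0}, {"dp": [0.01, -0.0424, 0], "rotation": [0, 0, 27.2], "fingers": 0}, {"dp": [0.0156, -0.052, 0], "rotation": [0, 0, 34], "fingers": 0}, {"dp": [0.0223, -0.0607, 0], "rotation": [0, 0, 40.8], "fingers": 0}, {"dp": [0.03, -0.0686, 0], "rotation": [0, 0, 47.6], "fingers": 0}, {"dp": [0.0385, -0.0756, 0], "rotation": [0, 0, 54.4], "fingers": 0}, {"dp": [0.048, -0.0815, 0], "rotation": [0, 0, 61.2], "fingers": 0}, {"dp": [0.0578, -0.0862, 0], "rotation": [0, 0, 68], "fingers": 0}, {"dp": [0.0683, -0.09, 0], "rotation": [0, 0, 74.8], "fingers": 0}, {"dp": [0.079, -0.092, 0], "rotation": [0, 0, 81.6], "fingers": 0}]}}

```text
time: 9.4
position: [0.4484, -0.1062, 0.3881]
orientation: [[0.883, 0.47, -0.002], [0.47, -0.883, -0.001], [-0.002, -0.0, -1.0]]
force: [-0.3, -0.3, 1.3]
finger_gap: 0.0004
```

```bash
python3 -c "
from h import *
where()
rows([(-151.6-6.4*(i+1),.090,.1985) for i in range(8)]+[(-203,.075,.1985),(-203,.067,.1985),(-203,.064,.1985),(-203,.064,.1985)])"
```

```text
t 9.40 phi -152.2 r 0.0935 tip 0.1981 xang-180 -152.0 tilt 0.13 Fr 0.4 Ft 0.1 Fz 1.3 gap 0.000 q [0.45, 0.19, -0.32, 2.05, 0.08, 0.91, -1.0]
{"dp":[0.0040,-0.0091,-0.0004],"rotation":[-0.0,0.1,6.0],"fingers":0},{"dp":[0.0056,-0.0190,-0.0004],"rotation":[-0.0,0.1,12.4],"fingers":0},{"dp":[0.0083,-0.0287,-0.0004],"rotation":[-0.0,0.1,18.8],"fingers":0},{"dp":[0.0121,-0.0380,-0.0004],"rotation":[0.0,0.1,25.2],"fingers":0},{"dp":[0.0168,-0.0468,-0.0004],"rotation":[0.0,0.1,31.6],"fingers":0},{"dp":[0.0226,-0.0551,-0.0004],"rotation":[0.0,0.1,38.0],"fingers":0},{"dp":[0.0292,-0.0626,-0.0004],"rotation":[0.0,0.1,44.4],"fingers":0},{"dp":[0.0366,-0.0694,-0.0004],"rotation":[0.0,0.1,50.8],"fingers":0},{"dp":[0.0463,-0.0579,-0.0005],"rotation":[0.0,0.1,51.0],"fingers":0},{"dp":[0.0513,-0.0517,-0.0005],"rotation":[0.0,0.1,51.0],"fingers":0},{"dp":[0.0532,-0.0494,-0.0005],"rotation":[0.0,0.1,51.0],"fingers":0},{"dp":[0.0532,-0.0494,-0.0005],"rotation":[0.0,0.1,51.0],"fingers":0}
```

Call:
{"method": "step_arm", "body": {"moves": [{"dp": [0.004, -0.009, 0], "rotation": [0, 0, 6], "fingers": 0}, {"dp": [0.0056, -0.019, 0], "rotation": [0, 0, 12.4], "fingers": 0}, {"dp": [0.0083, -0.0287, 0], "rotation": [0, 0, 18.8], "fingers": 0}, {"dp": [0.012, -0.038, 0], "rotation": [0, 0, 25.2], "fingers": 0}, {"dp": [0.0168, -0.0468, 0], "rotation": [0, 0, 31.6], "fingers": 0}, {"dp": [0.0226, -0.055, 0], "rotation": [0, 0, 38], "fingers": 0}, {"dp": [0.0292, -0.0626, 0], "rotation": [0, 0, 44.4], "fingers": 0}, {"dp": [0.0366, -0.0694, 0], "rotation": [0, 0, 50.8], "fingers": 0}, {"dp": [0.0463, -0.058, 0], "rotation": [0, 0, 51], "fingers": 0}, {"dp": [0.0513, -0.0517, 0], "rotation": [0, 0, 51], "fingers": 0}, {"dp": [0.053, -0.0495, 0], "rotation": [0, 0, 51], "fingers": 0}, {"dp": [0.053, -0.0495, 0], "rotation": [0, 0, 51], "fingers": 0}]}}

```text
time: 10.4
position: [0.4717, -0.0373, 0.3877]
orientation: [[0.921, -0.39, -0.004], [-0.39, -0.921, 0.0], [-0.004, 0.001, -1.0]]
force: [-1.9, 1.8, 0.6]
finger_gap: 0.0005
```

```bash
python3 -c "
from h import *
where()
im=manip.get_image('wrist'); wheel(im,330)
where()
rows([(-203+5*(i+1),.0640,.1985) for i in range(12)])"
```

```text
t 10.40 phi 156.9 r 0.0646 tip 0.1977 xang-180 157.0 tilt 0.25 Fr 2.5 Ft -1.0 Fz 0.6 gap 0.000 q [0.25, 0.21, -0.27, 2.02, 0.07, 0.92, -2.03]
line 327.2 world, rel idx(-9.0) 336.2 contrast 240/72
t 10.45 phi 157.0 r 0.0647 tip 0.1977 xang-180 157.0 tilt 0.21 Fr 1.8 Ft -0.8 Fz 0.6 gap 0.000 q [0.25, 0.21, -0.27, 2.02, 0.07, 0.92, -2.03]
{"dp":[0.0010,0.0056,-0.0008],"rotation":[0.1,0.2,-5.0],"fingers":0},{"dp":[0.0017,0.0111,-0.0008],"rotation":[0.1,0.2,-10.0],"fingers":0},{"dp":[0.0029,0.0166,-0.0008],"rotation":[0.1,0.2,-15.0],"fingers":0},{"dp":[0.0046,0.0219,-0.0008],"rotation":[0.0,0.2,-20.0],"fingers":0},{"dp":[0.0067,0.0270,-0.0008],"rotation":[0.0,0.2,-25.0],"fingers":0},{"dp":[0.0093,0.0320,-0.0008],"rotation":[0.0,0.2,-30.0],"fingers":0},{"dp":[0.0123,0.0367,-0.0008],"rotation":[0.0,0.2,-35.0],"fingers":0},{"dp":[0.0157,0.0411,-0.0008],"rotation":[0.0,0.2,-40.0],"fingers":0},{"dp":[0.0194,0.0453,-0.0008],"rotation":[-0.0,0.2,-45.0],"fingers":0},{"dp":[0.0236,0.0490,-0.0009],"rotation":[-0.0,0.2,-50.0],"fingers":0},{"dp":[0.0280,0.0524,-0.0009],"rotation":[-0.0,0.2,-55.0],"fingers":0},{"dp":[0.0327,0.0554,-0.0009],"rotation":[-0.0,0.2,-60.0],"fingers":0}
```

```bash
python3 -c "
from h import *
rows([(-203+5*(i+1),.0631+.0001*(i//3),.1985) for i in range(12)])"
```

```text
{"dp":[0.0018,0.0055,-0.0008],"rotation":[0.1,0.2,-5.0],"fingers":0},{"dp":[0.0026,0.0110,-0.0008],"rotation":[0.1,0.2,-10.0],"fingers":0},{"dp":[0.0038,0.0163,-0.0008],"rotation":[0.1,0.2,-15.0],"fingers":0},{"dp":[0.0053,0.0216,-0.0008],"rotation":[0.0,0.2,-20.0],"fingers":0},{"dp":[0.0074,0.0267,-0.0008],"rotation":[0.0,0.2,-25.0],"fingers":0},{"dp":[0.0100,0.0316,-0.0008],"rotation":[0.0,0.2,-30.0],"fingers":0},{"dp":[0.0128,0.0363,-0.0008],"rotation":[0.0,0.2,-35.0],"fingers":0},{"dp":[0.0162,0.0407,-0.0008],"rotation":[0.0,0.2,-40.0],"fingers":0},{"dp":[0.0199,0.0448,-0.0008],"rotation":[-0.0,0.2,-45.0],"fingers":0},{"dp":[0.0239,0.0486,-0.0009],"rotation":[-0.0,0.2,-50.0],"fingers":0},{"dp":[0.0283,0.0519,-0.0009],"rotation":[-0.0,0.2,-55.0],"fingers":0},{"dp":[0.0330,0.0549,-0.0009],"rotation":[-0.0,0.2,-60.0],"fingers":0}
```

Call:
{"method": "step_arm", "body": {"moves": [{"dp": [0.0018, 0.0055, -0.001], "rotation": [0, 0.2, -5], "fingers": 0}, {"dp": [0.0026, 0.011, -0.001], "rotation": [0, 0.2, -10], "fingers": 0}, {"dp": [0.0038, 0.0163, -0.001], "rotation": [0, 0.2, -15], "fingers": 0}, {"dp": [0.0053, 0.0216, -0.001], "rotation": [0, 0.2, -20], "fingers": 0}, {"dp": [0.0074, 0.0267, -0.001], "rotation": [0, 0.2, -25], "fingers": 0}, {"dp": [0.01, 0.0316, -0.001], "rotation": [0, 0.2, -30], "fingers": 0}, {"dp": [0.0128, 0.0363, -0.001], "rotation": [0, 0.2, -35], "fingers": 0}, {"dp": [0.0162, 0.0407, -0.001], "rotation": [0, 0.2, -40], "fingers": 0}, {"dp": [0.02, 0.0448, -0.001], "rotation": [0, 0.2, -45], "fingers": 0}, {"dp": [0.024, 0.0486, -0.001], "rotation": [0, 0.2, -50], "fingers": 0}, {"dp": [0.0283, 0.052, -0.001], "rotation": [0, 0.2, -55], "fingers": 0}, {"dp": [0.033, 0.055, -0.001], "rotation": [0, 0.2, -60], "fingers": 0}]}}

```text
time: 11.45
position: [0.4794, -0.1017, 0.3884]
orientation: [[0.796, 0.605, -0.003], [0.605, -0.796, -0.0], [-0.002, -0.001, -1.0]]
force: [-3.0, -0.9, 0.7]
finger_gap: 0.0005
```

```bash
python3 -c "
from h import *
where()
im=manip.get_image('wrist'); wheel(im,390)
where()
rows([(-142.5+5*(i+1),.0638,.1985) for i in range(12)])"
```

```text
t 11.45 phi -142.9 r 0.0648 tip 0.1984 xang-180 -142.8 tilt 0.15 Fr 2.9 Ft -1.1 Fz 0.7 gap 0.000 q [0.47, 0.25, -0.37, 1.98, 0.11, 0.93, -0.89]
line 27.2 world, rel idx(-9.0) 36.2 contrast 235/70
t 11.50 phi -141.9 r 0.0648 tip 0.1984 xang-180 -142.6 tilt 0.10 Fr 2.4 Ft 0.0 Fz 1.1 gap 0.001 q [0.47, 0.25, -0.37, 1.98, 0.11, 0.93, -0.88]
{"dp":[0.0013,0.0049,-0.0001],"rotation":[-0.0,0.1,-5.1],"fingers":0},{"dp":[0.0020,0.0104,-0.0001],"rotation":[-0.0,0.1,-10.1],"fingers":0},{"dp":[0.0032,0.0159,-0.0001],"rotation":[-0.0,0.1,-15.1],"fingers":0},{"dp":[0.0049,0.0212,-0.0001],"rotation":[-0.0,0.1,-20.1],"fingers":0},{"dp":[0.0071,0.0263,-0.0001],"rotation":[-0.0,0.1,-25.1],"fingers":0},{"dp":[0.0096,0.0312,-0.0001],"rotation":[-0.0,0.1,-30.1],"fingers":0},{"dp":[0.0126,0.0359,-0.0001],"rotation":[-0.1,0.1,-35.1],"fingers":0},{"dp":[0.0160,0.0403,-0.0001],"rotation":[-0.1,0.1,-40.1],"fingers":0},{"dp":[0.0198,0.0444,-0.0001],"rotation":[-0.1,0.1,-45.1],"fingers":0},{"dp":[0.0239,0.0482,-0.0002],"rotation":[-0.1,0.1,-50.1],"fingers":0},{"dp":[0.0283,0.0516,-0.0002],"rotation":[-0.1,0.1,-55.1],"fingers":0},{"dp":[0.0330,0.0546,-0.0002],"rotation":[-0.1,0.1,-60.1],"fingers":0}
```

Call:
{"method": "step_arm", "body": {"moves": [{"dp": [0.002, 0.005, 0], "rotation": [0, 0, -5], "fingers": 0}, {"dp": [0.0028, 0.0104, 0], "rotation": [0, 0, -10], "fingers": 0}, {"dp": [0.004, 0.0157, 0], "rotation": [0, 0, -15], "fingers": 0}, {"dp": [0.0056, 0.021, 0], "rotation": [0, 0, -20], "fingers": 0}, {"dp": [0.0077, 0.026, 0], "rotation": [0, 0, -25], "fingers": 0}, {"dp": [0.0102, 0.031, 0], "rotation": [0, 0, -30], "fingers": 0}, {"dp": [0.0131, 0.0356, 0], "rotation": [0, 0, -35], "fingers": 0}, {"dp": [0.0165, 0.04, 0], "rotation": [0, 0, -40], "fingers": 0}, {"dp": [0.0202, 0.044, 0], "rotation": [0, 0, -45], "fingers": 0}, {"dp": [0.0243, 0.0477, 0], "rotation": [0, 0, -50], "fingers": 0}, {"dp": [0.0287, 0.051, 0], "rotation": [0, 0, -55], "fingers": 0}, {"dp": [0.0334, 0.054, 0], "rotation": [0, 0, -60], "fingers": 0}]}}

```text
time: 12.5
position: [0.5393, -0.127, 0.3888]
orientation: [[-0.129, 0.992, -0.001], [0.992, 0.129, -0.004], [-0.004, -0.001, -1.0]]
force: [-1.0, -3.7, 3.5]
finger_gap: 0.0005
```

```bash
python3 -c "
from h import *
where()
im=manip.get_image('wrist'); wheel(im,450)
where()
rows([(-82+5*(i+1),.0634,.199) for i in range(12)])"
```

```text
t 12.50 phi -82.7 r 0.0649 tip 0.1988 xang-180 -82.6 tilt 0.22 Fr 3.5 Ft -1.5 Fz 3.5 gap 0.000 q [0.6, 0.38, -0.53, 1.83, 0.23, 0.99, 0.1]
line 86.9 world, rel idx(-9.0) 95.9 contrast 206/72
t 12.55 phi -81.9 r 0.0648 tip 0.1988 xang-180 -82.3 tilt 0.19 Fr 5.1 Ft 0.7 Fz 1.7 gap 0.000 q [0.6, 0.39, -0.53, 1.83, 0.23, 0.99, 0.1]
{"dp":[0.0017,0.0054,-0.0002],"rotation":[0.0,0.2,-5.3],"fingers":0},{"dp":[0.0025,0.0109,-0.0002],"rotation":[-0.0,0.2,-10.3],"fingers":0},{"dp":[0.0037,0.0163,-0.0002],"rotation":[-0.0,0.2,-15.3],"fingers":0},{"dp":[0.0054,0.0216,-0.0002],"rotation":[-0.0,0.2,-20.3],"fingers":0},{"dp":[0.0075,0.0267,-0.0003],"rotation":[-0.0,0.2,-25.3],"fingers":0},{"dp":[0.0101,0.0316,-0.0003],"rotation":[-0.0,0.2,-30.3],"fingers":0},{"dp":[0.0131,0.0362,-0.0003],"rotation":[-0.0,0.2,-35.3],"fingers":0},{"dp":[0.0165,0.0406,-0.0003],"rotation":[-0.1,0.2,-40.3],"fingers":0},{"dp":[0.0203,0.0446,-0.0003],"rotation":[-0.1,0.2,-45.3],"fingers":0},{"dp":[0.0244,0.0484,-0.0003],"rotation":[-0.1,0.2,-50.3],"fingers":0},{"dp":[0.0288,0.0517,-0.0003],"rotation":[-0.1,0.2,-55.3],"fingers":0},{"dp":[0.0335,0.0546,-0.0003],"rotation":[-0.1,0.2,-60.3],"fingers":0}
```

θ ≈ 456°. Continue.

Call:
{"method": "step_arm", "body": {"moves": [{"dp": [0.0017, 0.0054, 0], "rotation": [0, 0.2, -5.3], "fingers": 0}, {"dp": [0.0025, 0.011, 0], "rotation": [0, 0.2, -10.3], "fingers": 0}, {"dp": [0.0037, 0.0163, 0], "rotation": [0, 0.2, -15.3], "fingers": 0}, {"dp": [0.0054, 0.0216, 0], "rotation": [0, 0.2, -20.3], "fingers": 0}, {"dp": [0.0075, 0.0267, 0], "rotation": [0, 0.2, -25.3], "fingers": 0}, {"dp": [0.0101, 0.0316, 0], "rotation": [0, 0.2, -30.3], "fingers": 0}, {"dp": [0.0131, 0.0362, 0], "rotation": [0, 0.2, -35.3], "fingers": 0}, {"dp": [0.0165, 0.0406, 0], "rotation": [0, 0.2, -40.3], "fingers": 0}, {"dp": [0.0203, 0.0446, 0], "rotation": [0, 0.2, -45.3], "fingers": 0}, {"dp": [0.0244, 0.0484, 0], "rotation": [0, 0.2, -50.3], "fingers": 0}, {"dp": [0.0288, 0.0517, 0], "rotation": [0, 0.2, -55.3], "fingers": 0}, {"dp": [0.0335, 0.0546, 0], "rotation": [0, 0.2, -60.3], "fingers": 0}]}}

```text
time: 13.55
position: [0.5911, -0.0877, 0.3897]
orientation: [[-0.927, 0.376, 0.005], [0.376, 0.927, -0.003], [-0.005, -0.001, -1.0]]
force: [4.6, -3.3, 1.6]
finger_gap: 0.0001
```

```bash
python3 -c "
from h import *
where()
im=manip.get_image('wrist'); wheel(im,510)
where()
rows([(-21.5+5*(i+1),.0638,.199) for i in range(12)])"
```

```text
t 13.55 phi -22.7 r 0.0650 tip 0.1997 xang-180 -22.1 tilt 0.31 Fr 5.5 Ft -1.2 Fz 1.6 gap 0.000 q [0.65, 0.52, -0.75, 1.72, 0.4, 1.06, 0.95]
line 147.7 world, rel idx(-9.0) 156.7 contrast 225/49
t 13.60 phi -21.5 r 0.0649 tip 0.1998 xang-180 -21.7 tilt 0.34 Fr 7.1 Ft 0.2 Fz -1.1 gap 0.000 q [0.65, 0.52, -0.75, 1.72, 0.4, 1.06, 0.96]
{"dp":[0.0013,0.0056,0.0007],"rotation":[0.0,0.3,-5.2],"fingers":0},{"dp":[0.0021,0.0111,0.0007],"rotation":[-0.0,0.3,-10.2],"fingers":0},{"dp":[0.0033,0.0165,0.0007],"rotation":[-0.0,0.3,-15.2],"fingers":0},{"dp":[0.0050,0.0218,0.0007],"rotation":[-0.0,0.3,-20.2],"fingers":0},{"dp":[0.0072,0.0270,0.0007],"rotation":[-0.0,0.3,-25.2],"fingers":0},{"dp":[0.0098,0.0319,0.0007],"rotation":[-0.1,0.3,-30.2],"fingers":0},{"dp":[0.0128,0.0366,0.0007],"rotation":[-0.1,0.3,-35.2],"fingers":0},{"dp":[0.0162,0.0410,0.0007],"rotation":[-0.1,0.3,-40.2],"fingers":0},{"dp":[0.0200,0.0451,0.0007],"rotation":[-0.1,0.3,-45.2],"fingers":0},{"dp":[0.0241,0.0488,0.0006],"rotation":[-0.1,0.3,-50.2],"fingers":0},{"dp":[0.0285,0.0522,0.0006],"rotation":[-0.1,0.3,-55.2],"fingers":0},{"dp":[0.0332,0.0551,0.0006],"rotation":[-0.2,0.3,-60.2],"fingers":0}
```

Call:
{"method": "step_arm", "body": {"moves": [{"dp": [0.0013, 0.0056, 0.0005], "rotation": [0, 0.3, -5], "fingers": 0}, {"dp": [0.0021, 0.011, 0.0005], "rotation": [0, 0.3, -10], "fingers": 0}, {"dp": [0.0033, 0.0165, 0.0005], "rotation": [0, 0.3, -15], "fingers": 0}, {"dp": [0.005, 0.0218, 0.0005], "rotation": [0, 0.3, -20], "fingers": 0}, {"dp": [0.0072, 0.027, 0.0005], "rotation": [0, 0.3, -25], "fingers": 0}, {"dp": [0.0098, 0.0319, 0.0005], "rotation": [0, 0.3, -30], "fingers": 0}, {"dp": [0.0128, 0.0366, 0.0005], "rotation": [0, 0.3, -35], "fingers": 0}, {"dp": [0.0162, 0.041, 0.0005], "rotation": [0, 0.3, -40], "fingers": 0}, {"dp": [0.02, 0.045, 0.0005], "rotation": [0, 0.3, -45], "fingers": 0}, {"dp": [0.024, 0.0488, 0.0005], "rotation": [0, 0.3, -50], "fingers": 0}, {"dp": [0.0285, 0.0522, 0.0005], "rotation": [0, 0.3, -55], "fingers": 0}, {"dp": [0.0332, 0.055, 0.0005], "rotation": [0, 0.3, -60], "fingers": 0}]}}

```text
time: 14.6
position: [0.582, -0.0219, 0.3904]
orientation: [[-0.784, -0.62, 0.007], [-0.62, 0.784, -0.0], [-0.006, -0.005, -1.0]]
force: [5.1, 1.7, 2.2]
finger_gap: 0.0006
```

```bash
python3 -c "
from h import *
where()
im=manip.get_image('wrist'); wheel(im,570)
where()
rows([(39.5+4*(i+1),.0638,.1995) for i in range(9)])"
```

```text
t 14.60 phi 38.6 r 0.0652 tip 0.2004 xang-180 38.3 tilt 0.42 Fr 5.0 Ft -1.8 Fz 2.2 gap 0.001 q [0.71, 0.59, -1.0, 1.74, 0.55, 1.11, 1.77]
line 207.0 world, rel idx(-9.0) 216.0 contrast 241/72
t 14.65 phi 39.7 r 0.0653 tip 0.2004 xang-180 38.6 tilt 0.35 Fr 4.9 Ft 1.0 Fz 3.5 gap 0.000 q [0.71, 0.59, -1.0, 1.74, 0.55, 1.11, 1.77]
{"dp":[0.0017,0.0042,0.0008],"rotation":[-0.2,0.3,-4.9],"fingers":0},{"dp":[0.0023,0.0086,0.0008],"rotation":[-0.2,0.3,-8.9],"fingers":0},{"dp":[0.0031,0.0130,0.0008],"rotation":[-0.2,0.3,-12.9],"fingers":0},{"dp":[0.0042,0.0173,0.0008],"rotation":[-0.3,0.2,-16.9],"fingers":0},{"dp":[0.0057,0.0215,0.0008],"rotation":[-0.3,0.2,-20.9],"fingers":0},{"dp":[0.0074,0.0256,0.0007],"rotation":[-0.3,0.2,-24.9],"fingers":0},{"dp":[0.0094,0.0296,0.0007],"rotation":[-0.3,0.2,-28.9],"fingers":0},{"dp":[0.0117,0.0334,0.0007],"rotation":[-0.3,0.2,-32.9],"fingers":0},{"dp":[0.0143,0.0370,0.0007],"rotation":[-0.3,0.2,-36.9],"fingers":0}
```

Call:
{"method": "step_arm", "body": {"moves": [{"dp": [0.0017, 0.0042, 0.0005], "rotation": [-0.2, 0.3, -5], "fingers": 0}, {"dp": [0.0023, 0.0086, 0.0005], "rotation": [-0.2, 0.3, -9], "fingers": 0}, {"dp": [0.0031, 0.013, 0.0005], "rotation": [-0.2, 0.3, -13], "fingers": 0}, {"dp": [0.0042, 0.0173, 0.0005], "rotation": [-0.2, 0.3, -17], "fingers": 0}, {"dp": [0.0057, 0.0215, 0.0005], "rotation": [-0.2, 0.3, -21], "fingers": 0}, {"dp": [0.0074, 0.0256, 0.0005], "rotation": [-0.2, 0.3, -25], "fingers": 0}, {"dp": [0.0094, 0.0296, 0.0005], "rotation": [-0.2, 0.3, -29], "fingers": 0}, {"dp": [0.0117, 0.0334, 0.0005], "rotation": [-0.2, 0.3, -33], "fingers": 0}, {"dp": [0.0143, 0.037, 0.0005], "rotation": [-0.2, 0.3, -37], "fingers": 0}, {"dp": [0.0143, 0.037, 0.0005], "rotation": [-0.2, 0.3, -37], "fingers": 0}]}}

```text
time: 15.48
position: [0.5468, 0.0011, 0.3905]
orientation: [[-0.248, -0.969, 0.003], [-0.969, 0.248, 0.001], [-0.002, -0.002, -1.0]]
force: [0.8, 6.2, 4.8]
finger_gap: 0.0002
```

```bash
python3 -c "
from h import *
where()
im=manip.get_image('wrist'); wheel(im,610)
where()
rows([(76,.085,.2005),(76,.093,.201)]+[(76-6.5*(i+1),.093,.201) for i in range(10)])"
```

```text
t 15.48 phi 76.1 r 0.0656 tip 0.2005 xang-180 75.6 tilt 0.18 Fr 6.2 Ft 0.7 Fz 4.8 gap 0.000 q [0.8, 0.62, -1.18, 1.82, 0.63, 1.14, 2.29]
line 245.0 world, rel idx(-9.0) 254.0 contrast 230/61
t 15.53 phi 76.0 r 0.0656 tip 0.2005 xang-180 75.5 tilt 0.17 Fr 6.3 Ft 0.6 Fz 4.9 gap 0.001 q [0.8, 0.62, -1.18, 1.82, 0.63, 1.14, 2.29]
{"dp":[-0.0194,0.0002,0.0001],"rotation":[-0.1,0.1,-0.5],"fingers":0},{"dp":[-0.0274,0.0002,-0.0004],"rotation":[-0.1,0.1,-0.5],"fingers":0},{"dp":[-0.0269,-0.0103,-0.0004],"rotation":[-0.1,0.1,6.0],"fingers":0},{"dp":[-0.0252,-0.0207,-0.0004],"rotation":[-0.1,0.1,12.5],"fingers":0},{"dp":[-0.0224,-0.0308,-0.0003],"rotation":[-0.1,0.1,19.0],"fingers":0},{"dp":[-0.0184,-0.0406,-0.0003],"rotation":[-0.1,0.1,25.5],"fingers":0},{"dp":[-0.0133,-0.0499,-0.0003],"rotation":[-0.1,0.2,32.0],"fingers":0},{"dp":[-0.0073,-0.0585,-0.0003],"rotation":[-0.1,0.2,38.5],"fingers":0},{"dp":[-0.0002,-0.0663,-0.0003],"rotation":[-0.1,0.2,45.0],"fingers":0},{"dp":[0.0076,-0.0734,-0.0003],"rotation":[-0.1,0.2,51.5],"fingers":0},{"dp":[0.0162,-0.0795,-0.0003],"rotation":[-0.0,0.2,58.0],"fingers":0},{"dp":[0.0255,-0.0845,-0.0003],"rotation":[-0.0,0.2,64.5],"fingers":0}
```

Call:
{"method": "step_arm", "body": {"moves": [{"dp": [-0.0194, 0, 0], "rotation": [0, 0.1, 0], "fingers": 0}, {"dp": [-0.0274, 0, 0], "rotation": [0, 0.1, 0], "fingers": 0}, {"dp": [-0.027, -0.0103, 0], "rotation": [0, 0.1, 6], "fingers": 0}, {"dp": [-0.0252, -0.0207, 0], "rotation": [0, 0.1, 12.5], "fingers": 0}, {"dp": [-0.0224, -0.0308, 0], "rotation": [0, 0.1, 19], "fingers": 0}, {"dp": [-0.0184, -0.0406, 0], "rotation": [0, 0.1, 25.5], "fingers": 0}, {"dp": [-0.0133, -0.05, 0], "rotation": [0, 0.1, 32], "fingers": 0}, {"dp": [-0.0073, -0.0585, 0], "rotation": [0, 0.1, 38.5], "fingers": 0}, {"dp": [0, -0.0663, 0], "rotation": [0, 0.1, 45], "fingers": 0}, {"dp": [0.0076, -0.0734, 0], "rotation": [0, 0.1, 51.5], "fingers": 0}, {"dp": [0.0162, -0.0795, 0], "rotation": [0, 0.1, 58], "fingers": 0}, {"dp": [0.0255, -0.0845, 0], "rotation": [0, 0.1, 64.5], "fingers": 0}]}}

```text
time: 16.53
position: [0.6224, -0.0456, 0.3901]
orientation: [[-0.983, -0.182, 0.0], [-0.182, 0.983, -0.0], [-0.0, -0.0, -1.0]]
force: [-0.0, 0.3, -0.7]
finger_gap: 0.0003
```

```bash
python3 -c "
from h import *
im=manip.get_image('wrist'); wheel(im,610)
where()
rows([(10-6.8*(i+1),.093,.201) for i in range(12)])"
```

```text
line 243.8 world, rel idx(-9.0) 252.8 contrast 255/83
t 16.58 phi 9.0 r 0.0928 tip 0.2000 xang-180 10.0 tilt 0.11 Fr 1.3 Ft -2.1 Fz -0.7 gap 0.000 q [0.62, 0.6, -0.85, 1.64, 0.49, 1.13, 1.38]
{"dp":[0.0004,-0.0093,-0.0010],"rotation":[-0.1,0.0,6.8],"fingers":0},{"dp":[0.0024,-0.0202,-0.0009],"rotation":[-0.1,0.0,13.6],"fingers":0},{"dp":[0.0056,-0.0307,-0.0009],"rotation":[-0.1,0.0,20.4],"fingers":0},{"dp":[0.0100,-0.0408,-0.0009],"rotation":[-0.1,0.0,27.2],"fingers":0},{"dp":[0.0157,-0.0503,-0.0009],"rotation":[-0.1,0.0,34.0],"fingers":0},{"dp":[0.0224,-0.0591,-0.0009],"rotation":[-0.1,0.0,40.8],"fingers":0},{"dp":[0.0301,-0.0670,-0.0008],"rotation":[-0.1,0.0,47.6],"fingers":0},{"dp":[0.0386,-0.0739,-0.0008],"rotation":[-0.1,0.1,54.4],"fingers":0},{"dp":[0.0480,-0.0798,-0.0008],"rotation":[-0.1,0.1,61.2],"fingers":0},{"dp":[0.0579,-0.0845,-0.0008],"rotation":[-0.1,0.1,68.0],"fingers":0},{"dp":[0.0684,-0.0881,-0.0008],"rotation":[-0.1,0.1,74.8],"fingers":0},{"dp":[0.0792,-0.0903,-0.0008],"rotation":[-0.1,0.1,81.6],"fingers":0}
```

Call:
{"method": "step_arm", "body": {"moves": [{"dp": [0.0004, -0.0093, -0.001], "rotation": [0, 0, 6.8], "fingers": 0}, {"dp": [0.0024, -0.02, -0.001], "rotation": [0, 0, 13.6], "fingers": 0}, {"dp": [0.0056, -0.0307, -0.001], "rotation": [0, 0, 20.4], "fingers": 0}, {"dp": [0.01, -0.0408, -0.001], "rotation": [0, 0, 27.2], "fingers": 0}, {"dp": [0.0157, -0.0503, -0.001], "rotation": [0, 0, 34], "fingers": 0}, {"dp": [0.0224, -0.059, -0.001], "rotation": [0, 0, 40.8], "fingers": 0}, {"dp": [0.03, -0.067, -0.001], "rotation": [0, 0, 47.6], "fingers": 0}, {"dp": [0.0386, -0.074, -0.001], "rotation": [0, 0, 54.4], "fingers": 0}, {"dp": [0.048, -0.08, -0.001], "rotation": [0, 0, 61.2], "fingers": 0}, {"dp": [0.058, -0.0845, -0.001], "rotation": [0, 0, 68], "fingers": 0}, {"dp": [0.0684, -0.088, -0.001], "rotation": [0, 0, 74.8], "fingers": 0}, {"dp": [0.079, -0.0903, -0.001], "rotation": [0, 0, 81.6], "fingers": 0}]}}

```text
time: 17.58
position: [0.5598, -0.1512, 0.3908]
orientation: [[-0.31, 0.951, -0.001], [0.951, 0.31, -0.002], [-0.002, -0.001, -1.0]]
force: [0.4, 0.5, -0.3]
finger_gap: 0.0006
```

```bash
python3 -c "
from h import *
where()
rows([(-72-6.8*(i+1),.093,.201) for i in range(12)])"
```

```text
t 17.58 phi -72.0 r 0.0931 tip 0.2008 xang-180 -72.0 tilt 0.13 Fr -0.4 Ft 0.6 Fz -0.3 gap 0.001 q [0.63, 0.43, -0.54, 1.76, 0.26, 1.02, 0.3]
{"dp":[0.0008,-0.0110,-0.0002],"rotation":[-0.1,0.1,6.8],"fingers":0},{"dp":[0.0027,-0.0218,-0.0002],"rotation":[-0.1,0.1,13.6],"fingers":0},{"dp":[0.0059,-0.0324,-0.0002],"rotation":[-0.1,0.1,20.4],"fingers":0},{"dp":[0.0104,-0.0425,-0.0002],"rotation":[-0.1,0.1,27.2],"fingers":0},{"dp":[0.0160,-0.0519,-0.0002],"rotation":[-0.1,0.1,34.0],"fingers":0},{"dp":[0.0227,-0.0607,-0.0002],"rotation":[-0.0,0.1,40.8],"fingers":0},{"dp":[0.0304,-0.0686,-0.0002],"rotation":[-0.0,0.1,47.6],"fingers":0},{"dp":[0.0390,-0.0755,-0.0002],"rotation":[-0.0,0.1,54.4],"fingers":0},{"dp":[0.0483,-0.0814,-0.0002],"rotation":[-0.0,0.1,61.2],"fingers":0},{"dp":[0.0583,-0.0861,-0.0002],"rotation":[-0.0,0.1,68.0],"fingers":0},{"dp":[0.0688,-0.0896,-0.0002],"rotation":[-0.0,0.1,74.8],"fingers":0},{"dp":[0.0796,-0.0919,-0.0002],"rotation":[0.0,0.1,81.6],"fingers":0}
```

Call:
{"method": "step_arm", "body": {"moves": [{"dp": [0.0008, -0.011, 0], "rotation": [0, 0, 6.8], "fingers": 0}, {"dp": [0.0027, -0.0218, 0], "rotation": [0, 0, 13.6], "fingers": 0}, {"dp": [0.006, -0.0324, 0], "rotation": [0, 0, 20.4], "fingers": 0}, {"dp": [0.0104, -0.0425, 0], "rotation": [0, 0, 27.2], "fingers": 0}, {"dp": [0.016, -0.052, 0], "rotation": [0, 0, 34], "fingers": 0}, {"dp": [0.0227, -0.0607, 0], "rotation": [0, 0, 40.8], "fingers": 0}, {"dp": [0.0304, -0.0686, 0], "rotation": [0, 0, 47.6], "fingers": 0}, {"dp": [0.039, -0.0755, 0], "rotation": [0, 0, 54.4], "fingers": 0}, {"dp": [0.0483, -0.0814, 0], "rotation": [0, 0, 61.2], "fingers": 0}, {"dp": [0.0583, -0.086, 0], "rotation": [0, 0, 68], "fingers": 0}, {"dp": [0.0688, -0.0896, 0], "rotation": [0, 0, 74.8], "fingers": 0}, {"dp": [0.0796, -0.092, 0], "rotation": [0, 0, 81.6], "fingers": 0}]}}

```text
time: 18.58
position: [0.4467, -0.1035, 0.3906]
orientation: [[0.898, 0.44, -0.002], [0.44, -0.898, -0.002], [-0.003, 0.001, -1.0]]
force: [0.3, 1.0, -0.3]
finger_gap: 0.0002
```

```bash
python3 -c "
from h import *
where()
rows([(-154-6.4*(i+1),.090,.201) for i in range(6)]+[(-192,.075,.201),(-192,.067,.201),(-192,.0635,.201),(-192,.0635,.201)])"
```

```text
t 18.58 phi -154.1 r 0.0938 tip 0.2006 xang-180 -153.9 tilt 0.17 Fr -0.7 Ft -0.8 Fz -0.3 gap 0.000 q [0.47, 0.19, -0.35, 2.05, 0.08, 0.92, -1.04]
{"dp":[0.0043,-0.0098,-0.0005],"rotation":[0.1,0.2,6.5],"fingers":0},{"dp":[0.0060,-0.0197,-0.0005],"rotation":[0.1,0.1,12.9],"fingers":0},{"dp":[0.0088,-0.0294,-0.0005],"rotation":[0.1,0.1,19.3],"fingers":0},{"dp":[0.0126,-0.0387,-0.0005],"rotation":[0.1,0.1,25.7],"fingers":0},{"dp":[0.0175,-0.0475,-0.0005],"rotation":[0.1,0.1,32.1],"fingers":0},{"dp":[0.0233,-0.0557,-0.0006],"rotation":[0.1,0.1,38.5],"fingers":0},{"dp":[0.0347,-0.0459,-0.0006],"rotation":[0.1,0.1,38.1],"fingers":0},{"dp":[0.0410,-0.0410,-0.0006],"rotation":[0.1,0.1,38.1],"fingers":0},{"dp":[0.0438,-0.0388,-0.0006],"rotation":[0.1,0.1,38.1],"fingers":0},{"dp":[0.0438,-0.0388,-0.0006],"rotation":[0.1,0.1,38.1],"fingers":0}
```

Call:
{"method": "step_arm", "body": {"moves": [{"dp": [0.0043, -0.0098, 0], "rotation": [0, 0, 6.5], "fingers": 0}, {"dp": [0.006, -0.0197, 0], "rotation": [0, 0, 12.9], "fingers": 0}, {"dp": [0.0088, -0.0294, 0], "rotation": [0, 0, 19.3], "fingers": 0}, {"dp": [0.0126, -0.0387, 0], "rotation": [0, 0, 25.7], "fingers": 0}, {"dp": [0.0175, -0.0475, 0], "rotation": [0, 0, 32], "fingers": 0}, {"dp": [0.0233, -0.0557, 0], "rotation": [0, 0, 38], "fingers": 0}, {"dp": [0.0347, -0.046, 0], "rotation": [0, 0, 38], "fingers": 0}, {"dp": [0.041, -0.041, 0], "rotation": [0, 0, 38], "fingers": 0}, {"dp": [0.0438, -0.0388, 0], "rotation": [0, 0, 38], "fingers": 0}, {"dp": [0.0438, -0.0388, 0], "rotation": [0, 0, 38], "fingers": 0}]}}

```text
time: 19.42
position: [0.4683, -0.0492, 0.3898]
orientation: [[0.978, -0.206, -0.007], [-0.206, -0.978, -0.002], [-0.007, 0.003, -1.0]]
force: [-3.7, 2.0, 3.5]
finger_gap: 0.0007
```

```bash
python3 -c "
from h import *
im=manip.get_image('wrist'); wheel(im,610)
where()
rows([(-192+4.5*(i+1),.0631,.201) for i in range(12)])"
```

```text
line 245.1 world, rel idx(-9.0) 254.1 contrast 246/74
t 19.47 phi 168.0 r 0.0643 tip 0.1999 xang-180 168.1 tilt 0.37 Fr 4.2 Ft -1.0 Fz 3.7 gap 0.000 q [0.31, 0.21, -0.31, 2.02, 0.08, 0.93, -1.82]
{"dp":[0.0014,0.0049,-0.0011],"rotation":[0.2,0.3,-4.4],"fingers":0},{"dp":[0.0020,0.0099,-0.0011],"rotation":[0.1,0.3,-8.9],"fingers":0},{"dp":[0.0029,0.0147,-0.0011],"rotation":[0.1,0.4,-13.4],"fingers":0},{"dp":[0.0043,0.0195,-0.0011],"rotation":[0.1,0.4,-17.9],"fingers":0},{"dp":[0.0060,0.0241,-0.0011],"rotation":[0.1,0.4,-22.4],"fingers":0},{"dp":[0.0080,0.0286,-0.0011],"rotation":[0.1,0.4,-26.9],"fingers":0},{"dp":[0.0105,0.0330,-0.0011],"rotation":[0.1,0.4,-31.4],"fingers":0},{"dp":[0.0132,0.0371,-0.0011],"rotation":[0.1,0.4,-35.9],"fingers":0},{"dp":[0.0163,0.0410,-0.0011],"rotation":[0.0,0.4,-40.4],"fingers":0},{"dp":[0.0196,0.0446,-0.0011],"rotation":[0.0,0.4,-44.9],"fingers":0},{"dp":[0.0233,0.0480,-0.0011],"rotation":[0.0,0.4,-49.4],"fingers":0},{"dp":[0.0271,0.0511,-0.0012],"rotation":[-0.0,0.4,-53.9],"fingers":0}
```

Call:
{"method": "step_arm", "body": {"moves": [{"dp": [0.0014, 0.005, -0.001], "rotation": [0, 0.3, -4.5], "fingers": 0}, {"dp": [0.002, 0.01, -0.001], "rotation": [0, 0.3, -9], "fingers": 0}, {"dp": [0.003, 0.0147, -0.001], "rotation": [0, 0.3, -13.5], "fingers": 0}, {"dp": [0.0043, 0.0195, -0.001], "rotation": [0, 0.3, -18], "fingers": 0}, {"dp": [0.006, 0.024, -0.001], "rotation": [0, 0.3, -22.5], "fingers": 0}, {"dp": [0.008, 0.0286, -0.001], "rotation": [0, 0.3, -27], "fingers": 0}, {"dp": [0.0105, 0.033, -0.001], "rotation": [0, 0.3, -31.5], "fingers": 0}, {"dp": [0.0132, 0.037, -0.001], "rotation": [0, 0.3, -36], "fingers": 0}, {"dp": [0.0163, 0.041, -0.001], "rotation": [0, 0.3, -40.5], "fingers": 0}, {"dp": [0.0196, 0.0446, -0.001], "rotation": [0, 0.3, -45], "fingers": 0}, {"dp": [0.0233, 0.048, -0.001], "rotation": [0, 0.3, -49.5], "fingers": 0}, {"dp": [0.0271, 0.051, -0.001], "rotation": [0, 0.3, -54], "fingers": 0}]}}

```text
time: 20.47
position: [0.4832, -0.1059, 0.3905]
orientation: [[0.74, 0.672, -0.005], [0.672, -0.74, -0.001], [-0.004, -0.002, -1.0]]
force: [-3.4, -2.7, 2.6]
finger_gap: 0.0006
```

```bash
python3 -c "
from h import *
im=manip.get_image('wrist'); wheel(im,670)
where()
rows([(-137.5+4*(i+1),.0632,.201) for i in range(9)])"
```

```text
line 297.9 world, rel idx(-9.0) 306.9 contrast 238/63
t 20.52 phi -137.0 r 0.0647 tip 0.2005 xang-180 -137.6 tilt 0.23 Fr 4.5 Ft 0.0 Fz 2.0 gap 0.001 q [0.5, 0.26, -0.41, 1.97, 0.13, 0.94, -0.8]
{"dp":[0.0016,0.0039,-0.0005],"rotation":[-0.1,0.2,-4.1],"fingers":0},{"dp":[0.0021,0.0082,-0.0005],"rotation":[-0.1,0.2,-8.1],"fingers":0},{"dp":[0.0029,0.0126,-0.0005],"rotation":[-0.1,0.2,-12.1],"fingers":0},{"dp":[0.0039,0.0169,-0.0005],"rotation":[-0.1,0.2,-16.1],"fingers":0},{"dp":[0.0053,0.0211,-0.0005],"rotation":[-0.1,0.2,-20.1],"fingers":0},{"dp":[0.0070,0.0252,-0.0005],"rotation":[-0.1,0.2,-24.1],"fingers":0},{"dp":[0.0089,0.0291,-0.0006],"rotation":[-0.1,0.2,-28.1],"fingers":0},{"dp":[0.0111,0.0329,-0.0006],"rotation":[-0.1,0.2,-32.1],"fingers":0},{"dp":[0.0136,0.0366,-0.0006],"rotation":[-0.1,0.2,-36.1],"fingers":0}
```

Call:
{"method": "step_arm", "body": {"moves": [{"dp": [0.0016, 0.004, -0.0005], "rotation": [0, 0.2, -4], "fingers": 0}, {"dp": [0.0021, 0.008, -0.0005], "rotation": [0, 0.2, -8], "fingers": 0}, {"dp": [0.003, 0.0126, -0.0005], "rotation": [0, 0.2, -12], "fingers": 0}, {"dp": [0.004, 0.017, -0.0005], "rotation": [0, 0.2, -16], "fingers": 0}, {"dp": [0.0053, 0.021, -0.0005], "rotation": [0, 0.2, -20], "fingers": 0}, {"dp": [0.007, 0.025, -0.0005], "rotation": [0, 0.2, -24], "fingers": 0}, {"dp": [0.009, 0.029, -0.0005], "rotation": [0, 0.2, -28], "fingers": 0}, {"dp": [0.011, 0.033, -0.0005], "rotation": [0, 0.2, -32], "fingers": 0}, {"dp": [0.0136, 0.0366, -0.0005], "rotation": [0, 0.2, -36], "fingers": 0}, {"dp": [0.0136, 0.0366, -0.0005], "rotation": [0, 0.2, -36], "fingers": 0}]}}

```text
time: 21.35
position: [0.5187, -0.1266, 0.391]
orientation: [[0.203, 0.979, -0.002], [0.979, -0.203, -0.001], [-0.001, -0.002, -1.0]]
force: [0.0, -6.2, 2.3]
finger_gap: 0.0003
```

```bash
python3 -c "
from h import *
import pickle
im=manip.get_image('wrist'); wheel(im,705); save(im,'w9.png',(130,0,530,290),2); pickle.dump(im,open('w9.pkl','wb'))
im=manip.get_image('top'); wheel(im,705); save(im,'t9.png',(270,170,390,290),5);pickle.dump(im,open('t9.pkl','wb'))
where()"
```

```text
line 335.3 world, rel idx(-9.0) 344.3 contrast 255/76
line 335.7 world, rel idx(-9.0) 344.7 contrast 240/15
t 21.45 phi -101.1 r 0.0652 tip 0.2011 xang-180 -101.9 tilt 0.09 Fr 5.8 Ft 1.6 Fz 1.9 gap 0.000 q [0.59, 0.34, -0.5, 1.88, 0.19, 0.98, -0.2]
```

View pics/w9.png

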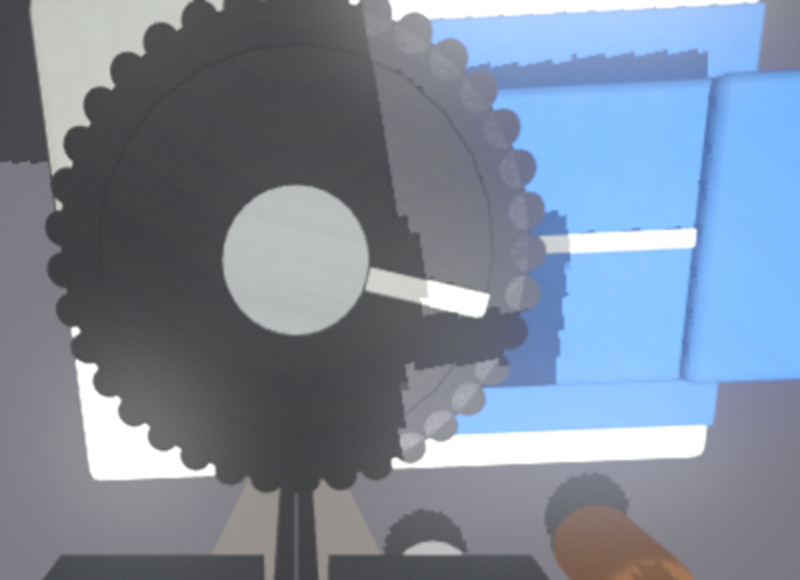

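View pics/t9.png

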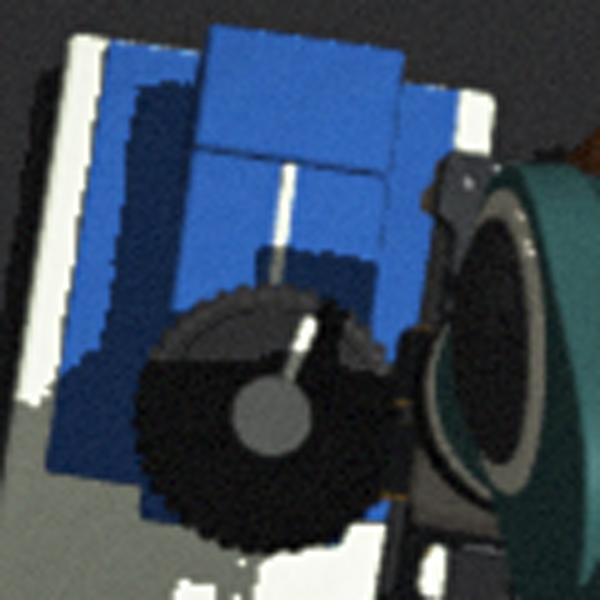

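```bash
cat > fin.py <<'E'
from h import *
import sys,pickle
def seg(im,z,lo,hi,c,aw,thr):
    # bright white pixels in polar window -> points at plane z
    g=im['pixels'].astype(float); H,W=g.shape[:2]
    vv,uu=np.mgrid[0:H,0:W]; uv=np.c_[uu.ravel(),vv.ravel()].astype(float)
    P=unproj(im,uv,z)[:,:2]; d=P-c; r=np.hypot(*d.T); a=(np.degrees(np.arctan2(d[:,1],d[:,0]))-aw[0]+180)%360-180
    w=g.min(2).ravel()
    m=(r>lo)&(r<hi)&(abs(a)<aw[1])&(w>thr)
    return P[m],w[m]
def hub(im,z,c):
    for _ in range(4):
        P,w=seg(im,z,0,.0165,c,(0,181),np.percentile(seg(im,z,0,.008,c,(0,181),0)[1],50)*.75); c=P.mean(0)
    return c
def ang(im,th,mark,thr_i=110,thr_m=110):
    zt=.21+.005*th/360
    c=hub(im,zt,Cv)
    I,_=seg(im,.165,.068,.13,Cv,(-9,12),thr_i); 
    M,_=seg(im,zt,.024,.042,c,(mark,9),thr_m)
    f=lambda P:(P.mean(0),np.linalg.svd(P-P.mean(0))[2][0])
    (im_,idr),(mm,mdr)=f(I),f(M)
    A=lambda v:np.degrees(np.arctan2(v[1],v[0]))
    idr*=np.sign(idr[0]); 
    if mdr@(mm-c)<0: mdr=-mdr
    print('n',len(I),len(M),'hub',c.round(4),'index dir %.2f, from hub %.2f (c offset from idx line %.2f mm)'%(A(idr),A(im_-c),1e3*(idr[0]*(c-im_)[1]-idr[1]*(c-im_)[0])),'mark dir %.2f, from hub %.2f'%(A(mdr),A(mm-c)))
    return I,M
E
python3 - <<'E'
from fin import *
for n,mk,th in (('w9',335.5,705),('t9',335.5,705),('top0',148.5,158)):
    im=pickle.load(open(n+'.pkl','rb')); print(n); ang(im,th,mk,*( (110,110) if n!='t9' else (100,90)))
E
```

```text
w9
n 6432 762 hub [ 0.5329 -0.0614] index dir -13.23, from hub -8.78 (c offset from idx line -7.94 mm) mark dir -15.20, from hub -23.60
t9
n 56 26 hub [ 0.533  -0.0622] index dir -9.20, from hub -8.76 (c offset from idx line -0.76 mm) mark dir -22.58, from hub -23.30
top0
n 71 30 hub [ 0.5333 -0.0621] index dir -8.44, from hub -8.88 (c offset from idx line 0.71 mm) mark dir 149.56, from hub 148.50
```

Run:
```python
from fin import *
for n,mk,th,a,b in (('w9',335.5,705,200,160),('w9',335.5,705,220,190),('t9',335.5,705,130,120)):
    im=pickle.load(open(n+'.pkl','rb')); print(n); ang(im,th,mk,a,b)
im=pickle.load(open('w9.pkl','rb'))
# hand-picked
f=lambda c:(c[0]/2+130-.25,c[1]/2-.25)
h=unproj(im,f((295.5,259.5)),.2198)[0]; m=unproj(im,f((488,304)),.2198)[0]; i1=unproj(im,f((696,238)),.165)[0]; i0=unproj(im,f((547,244)),.165)[0]
A=lambda v:np.degrees(np.arctan2(v[1],v[0]))
print(h,m,i1,i0,A(m-h),A(i1-i0),A(i1-h),A(i0-h),np.linalg.norm(m-h),np.linalg.norm((i1-h)[:2]))
```

```text
w9
n 688 510 hub [ 0.5329 -0.0614] index dir -9.16, from hub -9.50 (c offset from idx line 0.59 mm) mark dir -24.85, from hub -25.22
w9
n 584 478 hub [ 0.5329 -0.0614] index dir -9.50, from hub -9.47 (c offset from idx line -0.06 mm) mark dir -24.91, from hub -25.24
t9
n 47 22 hub [ 0.533  -0.0622] index dir -8.60, from hub -8.80 (c offset from idx line 0.35 mm) mark dir -21.63, from hub -23.47
[ 0.53292114 -0.06138303  0.2198    ] [ 0.57382491 -0.07994602  0.2198    ] [ 0.6521595  -0.08142257  0.165     ] [ 0.60804651 -0.07401909  0.165     ] -24.40954085139856 -9.527163484907314 -9.54014190249407 -9.547762259674101 0.04491885220745518 0.12091058493251117
```

```bash
python3 -c "
from h import *
rows([(-101.5+2*(i+1),.0635,.2015) for i in range(6)])"
```

```text
{"dp":[0.0018,0.0018,-0.0004],"rotation":[-0.0,0.1,-2.4],"fingers":0},{"dp":[0.0019,0.0040,-0.0004],"rotation":[-0.0,0.1,-4.4],"fingers":0},{"dp":[0.0021,0.0062,-0.0004],"rotation":[-0.0,0.1,-6.4],"fingers":0},{"dp":[0.0024,0.0084,-0.0004],"rotation":[-0.0,0.1,-8.4],"fingers":0},{"dp":[0.0027,0.0106,-0.0004],"rotation":[-0.1,0.1,-10.4],"fingers":0},{"dp":[0.0032,0.0128,-0.0005],"rotation":[-0.1,0.1,-12.4],"fingers":0}
```

Call:
{"method": "step_arm", "body": {"moves": [{"dp": [0.0018, 0.0018, 0], "rotation": [0, 0, -2.4], "fingers": 0}, {"dp": [0.0019, 0.004, 0], "rotation": [0, 0, -4.4], "fingers": 0}, {"dp": [0.0021, 0.0062, 0], "rotation": [0, 0, -6.4], "fingers": 0}, {"dp": [0.0024, 0.0084, 0], "rotation": [0, 0, -8.4], "fingers": 0}, {"dp": [0.0027, 0.0106, 0], "rotation": [0, 0, -10.4], "fingers": 0}, {"dp": [0.0027, 0.0106, 0], "rotation": [0, 0, -10.4], "fingers": 0}, {"dp": [0.0027, 0.0106, 0], "rotation": [0, 0, -10.4], "fingers": 0}]}}

```text
time: 22.03
position: [0.5293, -0.1275, 0.3912]
orientation: [[0.03, 1.0, -0.0], [1.0, -0.03, -0.003], [-0.003, -0.0, -1.0]]
force: [0.0, -5.0, 2.0]
finger_gap: 0.0005
```

Run:
```python
from fin import *
im=manip.get_image('wrist'); m=wheel(im,716); save(im,'w10.png',(130,0,530,290),2); pickle.dump(im,open('w10.pkl','wb')); ang(im,716,m,200,180)
im=manip.get_image('top'); m=wheel(im,716); save(im,'t10.png',(270,170,390,290),5); ang(im,716,m,130,100)
where()
```

```text
line 345.0 world, rel idx(-9.0) 354.0 contrast 204/74
n 606 437 hub [ 0.5328 -0.0614] index dir -9.31, from hub -9.45 (c offset from idx line 0.24 mm) mark dir -14.31, from hub -15.51
line 345.4 world, rel idx(-9.0) 354.4 contrast 99/14
n 36 9 hub [ 0.5331 -0.0622] index dir -9.67, from hub -8.83 (c offset from idx line -1.54 mm) mark dir -9.31, from hub -13.91
t 22.13 phi -91.6 r 0.0650 tip 0.2012 xang-180 -91.8 tilt 0.19 Fr 5.7 Ft 0.2 Fz 2.4 gap 0.001 q [0.6, 0.36, -0.53, 1.85, 0.22, 0.99, -0.05]
```

View pics/w10.png

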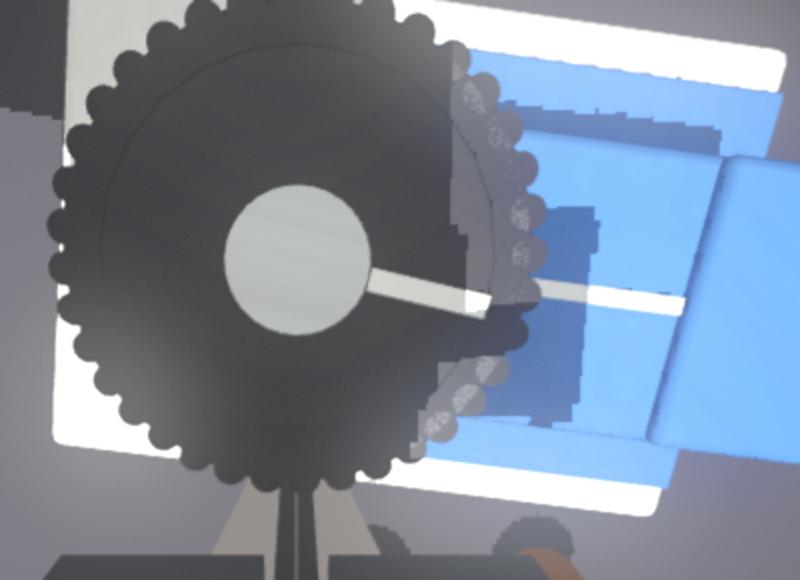

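```bash
python3 -c "
from h import *
rows([(-91.5+1.5*(i+1),.0635,.2015) for i in range(3)])"
```

```text
{"dp":[0.0015,0.0017,-0.0003],"rotation":[-0.0,0.2,-1.8],"fingers":0},{"dp":[0.0016,0.0034,-0.0003],"rotation":[-0.0,0.2,-3.3],"fingers":0},{"dp":[0.0017,0.0050,-0.0003],"rotation":[-0.0,0.2,-4.8],"fingers":0}
```

Call:
{"method": "step_arm", "body": {"moves": [{"dp": [0.0015, 0.0017, 0], "rotation": [0, 0, -1.8], "fingers": 0}, {"dp": [0.0016, 0.0034, 0], "rotation": [0, 0, -3.3], "fingers": 0}, {"dp": [0.0017, 0.005, 0], "rotation": [0, 0, -4.8], "fingers": 0}, {"dp": [0.0017, 0.005, 0], "rotation": [0, 0, -4.8], "fingers": 0}, {"dp": [0.0017, 0.005, 0], "rotation": [0, 0, -4.8], "fingers": 0}]}}

```text
time: 22.55
position: [0.5344, -0.1272, 0.3913]
orientation: [[-0.051, 0.999, 0.001], [0.999, 0.051, -0.005], [-0.005, 0.0, -1.0]]
force: [-0.3, -5.0, 1.9]
finger_gap: 0.0007
```

Run:
```python
from fin import *
im=manip.get_image('wrist'); m=wheel(im,719); save(im,'w11.png',(130,0,530,290),2); pickle.dump(im,open('w11.pkl','wb')); ang(im,719,m,200,180)
im=manip.get_image('top'); m=wheel(im,719); save(im,'t11.png',(270,170,390,290),5); ang(im,719,m,130,80)
where()
```

```text
line 349.5 world, rel idx(-9.0) 358.5 contrast 205/73
n 560 427 hub [ 0.5328 -0.0614] index dir -9.04, from hub -9.48 (c offset from idx line 0.77 mm) mark dir -10.37, from hub -11.15
line 349.4 world, rel idx(-9.0) 358.4 contrast 96/14
n 31 16 hub [ 0.5332 -0.0621] index dir -8.83, from hub -8.89 (c offset from idx line 0.12 mm) mark dir -13.09, from hub -9.97
t 22.65 phi -87.1 r 0.0647 tip 0.2013 xang-180 -87.1 tilt 0.29 Fr 5.0 Ft -0.2 Fz 1.9 gap 0.001 q [0.61, 0.37, -0.54, 1.84, 0.23, 0.99, 0.02]
```

View pics/w11.png

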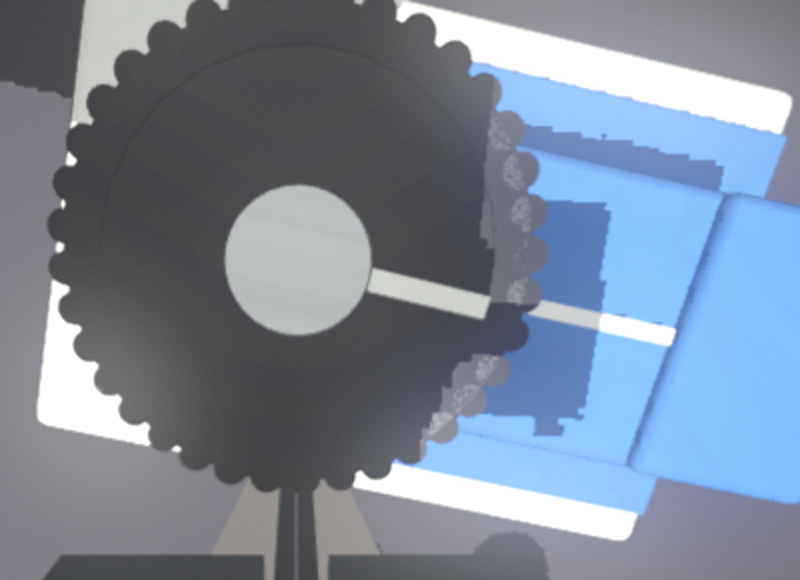

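```bash
python3 -c "
from h import *
rows([(-86.4,.0635,.2015),(-85.7,.0635,.2015)])"
```

```text
{"dp":[0.0012,0.0008,-0.0002],"rotation":[0.0,0.3,-0.7],"fingers":0},{"dp":[0.0012,0.0015,-0.0002],"rotation":[0.0,0.3,-1.4],"fingers":0}
```

Call:
{"method": "step_arm", "body": {"moves": [{"dp": [0.0012, 0.0008, 0], "rotation": [0, 0, -0.7], "fingers": 0}, {"dp": [0.0012, 0.0014, 0], "rotation": [0, 0, -1.3], "fingers": 0}, {"dp": [0.0012, 0.0014, 0], "rotation": [0, 0, -1.3], "fingers": 0}, {"dp": [0.0012, 0.0014, 0], "rotation": [0, 0, -1.3], "fingers": 0}]}}

```text
time: 22.98
position: [0.5357, -0.1269, 0.3913]
orientation: [[-0.071, 0.997, 0.001], [0.997, 0.071, -0.007], [-0.007, 0.001, -1.0]]
force: [-0.5, -4.9, 2.2]
finger_gap: 0.0008
```

Run:
```python
from fin import *
im=manip.get_image('wrist'); m=wheel(im,720); ang(im,720,m,200,180)
where()
```

```text
line 350.7 world, rel idx(-9.0) 359.7 contrast 205/73
n 564 426 hub [ 0.5328 -0.0614] index dir -9.07, from hub -9.48 (c offset from idx line 0.70 mm) mark dir -9.44, from hub -10.00
t 23.03 phi -85.9 r 0.0644 tip 0.2013 xang-180 -85.9 tilt 0.38 Fr 5.8 Ft -0.4 Fz 1.3 gap 0.000 q [0.61, 0.38, -0.54, 1.83, 0.24, 0.99, 0.04]
```

Call:
{"method": "step_arm", "body": {"moves": [{"dp": [-0.006, 0, 0], "rotation": [0, 0, 0], "fingers": 0}, {"dp": [-0.03, 0, 0], "rotation": [0, 0, 0], "fingers": 0}, {"dp": [-0.06, 0, 0], "rotation": [0, 0, 0], "fingers": 0}, {"dp": [-0.1, 0, 0], "rotation": [0, 0, 0], "fingers": 0}, {"dp": [-0.13, 0, -0.01], "rotation": [0, 0, 0], "fingers": 0}, {"dp": [-0.13, 0, -0.02], "rotation": [0, 0, 0], "fingers": 0}, {"dp": [-0.13, 0, -0.02], "rotation": [0, 0, 0], "fingers": 0}]}}

```text
time: 23.62
position: [0.5453, -0.2578, 0.4133]
orientation: [[-0.067, 0.998, 0.004], [0.998, 0.067, -0.006], [-0.006, 0.003, -1.0]]
force: [-0.3, 0.9, 0.4]
finger_gap: 0.0006
```

Run:
```python
from fin import *
im=manip.get_image('wrist'); m=wheel(im,720); save(im,'w12.png'); pickle.dump(im,open('w12.pkl','wb')); ang(im,720,m,200,180)
im=manip.get_image('top'); m=wheel(im,720); save(im,'t12.png',(270,170,390,290),5);pickle.dump(im,open('t12.pkl','wb')); ang(im,720,m,130,110)
save(im,'t12f.png')
im=manip.get_image('scene'); m=wheel(im,720); save(im,'s12.png',(200,100,350,200),5);pickle.dump(im,open('s12.pkl','wb')); ang(im,720,m,130,110)
where()
```

```text
line nan world, rel idx(-9.0) nan contrast 0/0h.py:61: RuntimeWarning: invalid value encountered in scalar divide
  ww=np.clip(m[w]-m[k]*.5-np.median(m)*.5,0,None); a=A[k]+(ww*np.arange(-24,25)*.25).sum()/ww.sum()
Traceback (most recent call last):
  File "fin.py", line 17, in ang
    c=hub(im,zt,Cv)
  File "fin.py", line 13, in hub
    P,w=seg(im,z,0,.0165,c,(0,181),np.percentile(seg(im,z,0,.008,c,(0,181),0)[1],50)*.75); c=P.mean(0)
                                   ~~~~~~~~~~~~~^^^^^^^^^^^^^^^^^^^^^^^^^^^^^^^^^^^^
IndexError: index -1 is out of bounds for axis 0 with size 0
```

View pics/w12.png

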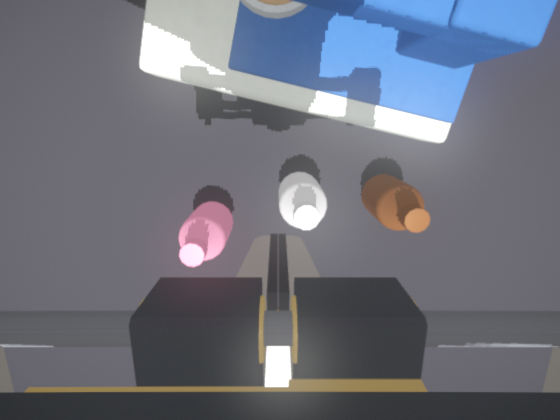

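Run:
```python
from fin import *
im=manip.get_image('top'); m=wheel(im,720); save(im,'t12.png',(270,170,390,290),5);pickle.dump(im,open('t12.pkl','wb')); ang(im,720,m,130,110)
save(im,'t12f.png')
im=manip.get_image('scene'); save(im,'s12.png',(200,100,350,200),5);pickle.dump(im,open('s12.pkl','wb')); m=wheel(im,720); ang(im,720,m,130,110)
where()
```

```text
line 350.1 world, rel idx(-9.0) 359.1 contrast 255/88
n 98 39 hub [ 0.5332 -0.0619] index dir -9.60, from hub -9.17 (c offset from idx line -0.71 mm) mark dir -12.76, from hub -9.53
line 343.1 world, rel idx(-9.0) 352.1 contrast 186/44
n 85 18 hub [ 0.5327 -0.0665] index dir -9.47, from hub -8.12 (c offset from idx line -2.22 mm) mark dir -8.20, from hub -12.82
t 23.77 phi -85.8 r 0.1924 tip 0.2217 xang-180 -85.8 tilt 0.29 Fr -0.5 Ft 0.0 Fz 0.3 gap 0.001 q [0.76, 0.43, -0.5, 1.69, 0.24, 1.07, 0.26]
```

View pics/t12.png

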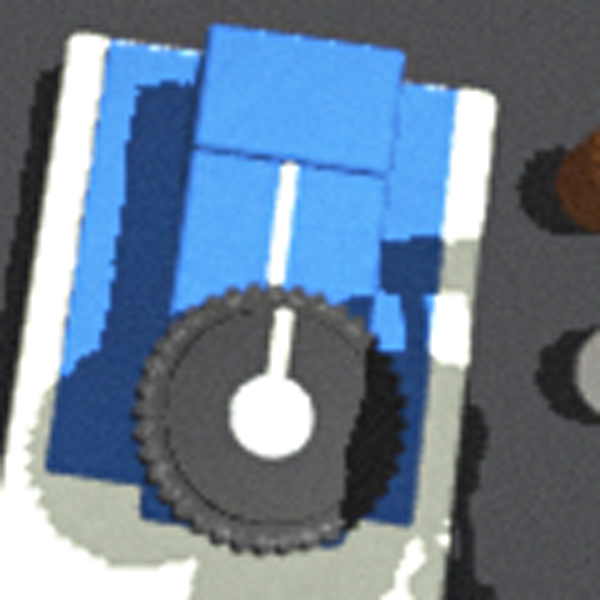

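View pics/s12.png

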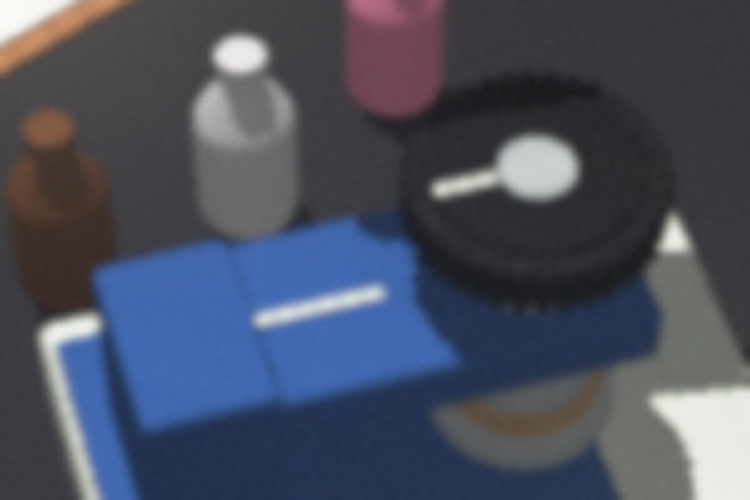

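View pics/t12f.png

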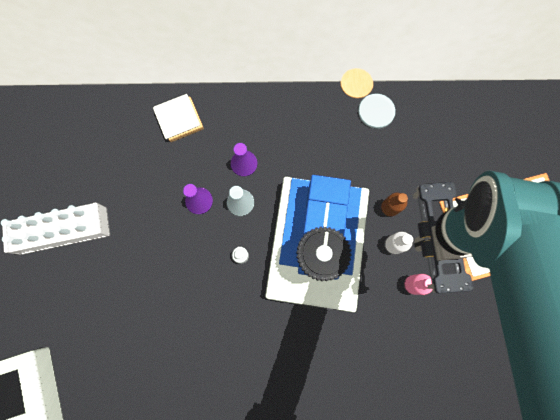

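```bash
python3 -c "
from h import *
manip.close_job(); where()"
```

```text
the job is handed in; nothing more can be done
the job is handed in; nothing more can be done
```

I turned the handwheel counterclockwise about 562°, in three long fingertip strokes on the knurled rim with small creeps at the end. Its line passed the index once and I stopped it there the second time. I then moved the closed finger about 13 cm away and 2 cm up, and handed the job in at about 23.8 s.

- **Alignment:** in the last top picture the white line is at about −9.5° to −9.9° and the index at about −9.2°, so they line up within about 1°, if anything a touch short and not past. The wrist camera, just before the finger left, agreed to within about 0.5°.
- **Scene camera disagreement:** the computed angles from this camera suggested the line was about 5° to 8° short. Its fitted wheel centre was about 4 mm off in that view. In the picture itself the two lines have the same slope (0.23 against 0.22), so I went with the other two cameras.
- **Slip:** contact was lost once, partway through the first stroke, because the wheel centre I had measured was about 2 mm off. I corrected it, and after that the wheel followed the finger.
- **Forces:** the wrist force was about 8 N at most whenever I read it. I saw no sign of load on the wheel's top face.
- **Other objects:** by eye, the flask, bottle, weight and look-alikes stand where they started in the last top picture. I did not measure their positions again.

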